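# Nest the measuring cups on the hook

### The job

Hang the three washed measuring cups on the stand's hook by the slots in their handles, mouths facing the hook's tip: the large one first, slid right back against the collar, then the middle one and then the small one, each slid back until it nests inside the cup before it with the handles flush. Feel each cup down onto the hook before you let go: do not drop it, and do not force the stand or the cups. Leave everything else on the counter alone.

Things in the scene. Friction and masses are not known exactly. Their poses are not given: they have to be found in the camera images.
- stand: hook stand, fixed: wooden base 170 x 150 x 12 mm, +x from the hook's tip to the post (14 mm thick, 255 tall, at x +80 mm); origin on the counter. An arm is clamped on the post, height set by hand. Hook, and cup on cup, may bear 25 N at most. A hung cup leans its bowl 3 to 6 degrees towards the tip. Handles end flush one behind another: fingers must not reach past a handle's back face.
- hook_root (a point): where the hook leaves its 16 mm collar, if the arm stood at its middle height (215 mm over the counter); stand axes. The true height is up to 15 mm more or less and is not measured: feel for it. The hook is a level 6 mm round bar running 64 mm to the stand's -x, then rising 5 mm over its last 8 mm (11 mm from shaft underside to tip top). Behind the collar the bar goes on 65 mm to the post.
- large: large measuring cup, stainless, bowl 76 x 76 mm and 48 deep outside (wall 2), about 140 g. It starts standing on its side on the tray, mouth to -x of its own frame, bowl bottom to +x, handle straight up (+z). Origin: middle of the bowl side it stands on. The handle runs up in the mouth plane: 20 mm wide (y), 9 thick (x), its front face level with the rim, its end 171 mm above the origin.
- large_eye (a point): top of the hanging slot in the large cup's handle, at mid thickness, where the hook will bear; cup axes. 163 mm above and 19.5 mm mouthwards (-x) of the cup's origin. The slot is 12 wide (y), 36 tall, its top end a V of 45 degree sides, 8 mm of metal over it; the 6 mm hook's centre seats 4 mm below this point. Bowl centre 125 mm below, on all three cups.
- middle: middle measuring cup, stainless, bowl 64 x 64 mm and 40 deep outside (wall 2), about 118 g. It starts standing on its side on the tray, mouth to -x of its own frame, bowl bottom to +x, handle straight up (+z). Origin: middle of the bowl side it stands on. The handle runs up in the mouth plane: 20 mm wide (y), 9 thick (x), its front face level with the rim, its end 165 mm above the origin.
- middle_eye (a point): top of the hanging slot in the middle cup's handle, at mid thickness, where the hook will bear; cup axes. 157 mm above and 15.5 mm mouthwards (-x) of the cup's origin. The slot is 12 wide (y), 36 tall, its top end a V of 45 degree sides, 8 mm of metal over it; the 6 mm hook's centre seats 4 mm below this point. Bowl centre 125 mm below, on all three cups.
- small: small measuring cup, stainless, bowl 52 x 52 mm and 32 deep outside (wall 2), about 98 g. It starts standing on its side on the tray, mouth to -x of its own frame, bowl bottom to +x, handle straight up (+z). Origin: middle of the bowl side it stands on. The handle runs up in the mouth plane: 20 mm wide (y), 9 thick (x), its front face level with the rim, its end 159 mm above the origin.
- small_eye (a point): top of the hanging slot in the small cup's handle, at mid thickness, where the hook will bear; cup axes. 151 mm above and 11.5 mm mouthwards (-x) of the cup's origin. The slot is 12 wide (y), 36 tall, its top end a V of 45 degree sides, 8 mm of metal over it; the 6 mm hook's centre seats 4 mm below this point. Bowl centre 125 mm below, on all three cups.
- tray: white drying tray, fixed, 180 x 300 mm (x, y), rim 14 mm high, floor 8 mm above the counter; two wire hoops 50 mm high divide it along y into three bays, one cup in each. Origin on the counter under its centre.
- mug: white mug, 80 mm across, 92 tall, origin under its centre; a bystander
- mill: dark wooden pepper mill, 54 mm across, 157 tall, origin under its centre; a bystander
- soap: soap bottle, 60 mm across, 180 tall, origin under its centre; a bystander
Not all that is in view belongs to the job. What is shaped like the small but green is not meant.

How it is judged:
By the outcome, as a careful person would: the job done as asked, in the order asked, and still so for the second after the job is handed in, with the robot touching nothing.
It also fails if it takes over 72 s, if anything falls off the work surface, if the arm or the gripper's body presses on something with over 40 N, if the wrist force passes 120 N, or if a joint passes its speed limit or range.

### The arm

A 7-joint arm with a two-finger parallel gripper is mounted at the origin on the work surface. World frame = base frame: x ahead of the robot, y to its left, z up, the work surface at z = 0. Lengths are in m, angles in rad, forces in N, time in s.
With the tool pointing down it reaches from about 0.425 to 0.925 m from the base axis. Payload 6.8 kg.
Tool frame: the origin (TCP) lies between the finger pads; the fingertips stand 14 mm ahead of it and the grasp point (between the pads) lies 5 mm behind it; z points along the fingers, y is the line along which they close (so a half turn about z gives the same grasp; the last joint's range is limited). The gripper opens to 85 mm and grips with 20 to 120 N. Pads are 22 mm wide; open, the fingers measure 114 mm over their backs; the gripper's body (76 mm by 85 mm) begins 54 mm behind the grasp point. The pads swing forward as they close: fully open they stand 13 mm farther back than shut.
Start: joints at [1.184, 0.477, 0.022, 1.555, -0.011, 1.109, -0.083], TCP at [0.186, -0.649, 0.245] pointing down, gripper open.
Joint ranges: [-2.96, 2.96], [-0.34, 2.1], [-1.41, 1.46], [0.24, 2.44], [-1.37, 4.51], [0.17, 1.92], [-2.96, 2.96]. Speed limits (rad/s): [2.39, 2.39, 3.14, 3.14, 3.14, 3.14, 3.14].

### API

Orientations are given as a rotation vector (axis times angle).
In Python, from bench import r, eyes, ticket gives the robot as it stands. The module is installed in compiled form; this text tells all that it offers.
- The arm moves only by the tool arm_command, never from a script. Its argument "plan" is text: rows parted by semicolons, each of 4 numbers parted by spaces: the shift along the tool's x, y, z in m, then the turn about the tool's z in degrees. In form: tx ty tz yaw; .... A call has 1 to 20 rows; each row shifts and turns the commanded pose from where the row before left it, along the tool's axes as they then stand; what a row does not reach is not made up. A row lasts 1/8 s, in which the tool goes at most 62.5 mm and 10.7 degrees, less where a joint would pass 70% of its speed; a pose out of reach is approached as far as the arm can. A call is refused whole if a number of a shift passes 0.0625 or a number of a turn 10.7, either way. A call with a gripper value outside its range is refused whole. "hand" is the closure, from -1 (fully open) to 1 (shut), set as the call begins (left out, the last holds). The fingers move at their own pace and stop on an object; "grip_force" is the grip in N (left out, the last holds). Time passes only in rows, so rows that do not move let the fingers close. It gives the time, the measured TCP pose, the force, the opening and the grip force at its end, in the units of the state.
- r.get_obs(): the state, without advancing time (a new reading comes with each control period).
- eyes.grab_frame(name): name is "scene" or "top"; returns (picture, depth): 480x640x3 uint8, red, green, blue; 480x640 float32, m along the optical axis (not along the pixel's ray), 0 where there is no reading.
- eyes.calibration(name): a dict with "fov_y" (degrees; the focal length in pixels is half the picture's height over the tangent of half this angle, whatever the lens; pixels are square), "cx", "cy" (the principal point, pixels), "origin" and "attitude" of the camera in the world. Camera axes: x right, y up, looking along -z (the intrinsics and any distortion apply to the point x, -y, -z); pixel columns grow to the right and rows downward; lengths in m; the calibration is good to about 2 mm. A picture is of the moment at which its call begins. calibration takes no time and is no camera call.
- ticket.hand_in(): hands the job in; it is judged then, once.
The state is a dict: "clock": time; "joints": joint angles; "qvel": joint speeds; "tau": joint torques, N m; "tcp_pos": TCP position; "orientation": TCP orientation; "contact_force": force on the tool from outside, world axes, zero at the start; "moment": the same for the moment, N m; "grip_width": finger opening in m; "gripper_force": force on a finger pad.
Only numpy, scipy, OpenCV 4.12 (cv2) and the standard library are available. Lean on these libraries where they do the work, as an engineer would, in place of code of your own. Each camera call takes 0.05 s, during which the arm holds its last target. There are 200 camera calls.

## Working session

There is one attempt and no reset: what is moved stays moved. The work goes in short steps, Python scripts to look and compute and a tool call to move; the robot and the scene stay as the last step left them, time stands still between calls to the robot, and variables do not carry over. Pictures are saved under pics/ and viewed, at most 12 in all, crops included, and the job is handed in when it is done.

Besides the shell and the picture viewer there is one more tool, called after "Call:" in YAML: its name, and indented under it one key for each argument. arm_command: Moves the arm, as the interface text tells. Its arguments: {"type":"object","properties":{"plan":{"type":"string"},"hand":{"type":"number"},"grip_force":{"type":"number"}},"required":["plan"]}

```bash
mkdir -p pics
cat > h.py <<'E'
import numpy as np, cv2
from bench import r, eyes, ticket
from scipy.spatial.transform import Rotation as R
def cal(n):
    c=eyes.calibration(n); return c
def cloud(n,d):
    c=cal(n); f=240/np.tan(np.radians(c["fov_y"])/2)
    v,u=np.mgrid[0:480,0:640]
    p=np.stack([(u-c["cx"])/f*d,-(v-c["cy"])/f*d,-d],-1)
    A=np.array(c["attitude"],float)
    Rm=A if A.shape==(3,3) else R.from_rotvec(A).as_matrix()
    return p@Rm.T+np.array(c["origin"])
E
python3 - <<'E'
from h import *
for n in ("scene","top"):
    im,d=eyes.grab_frame(n); print(eyes.calibration(n)); 
    cv2.imwrite(f"pics/{n}0.png",im[:,:,::-1]); np.savez(f"{n}0.npz",im=im,d=d)
print(r.get_obs())
E
```

```text
{'fov_y': 54.444142668200385, 'cx': 328.3605057709898, 'cy': 248.92252810543536, 'origin': array([0.91078859, 0.60219415, 0.66245985]), 'attitude': array([0.30353599, 1.1779416 , 2.39601485])}
{'fov_y': 43.964053601108915, 'cx': 310.1989613012443, 'cy': 227.67305509892213, 'origin': array([ 4.91122514e-01, -9.88900752e-04,  1.20290014e+00]), 'attitude': array([ 0.07272574, -0.06285543, -1.59773875])}
{'clock': 0.1, 'joints': array([ 1.1838822 ,  0.47773642,  0.02237002,  1.55633553, -0.01144795,
        1.10929586, -0.08314074]), 'qvel': array([-0.00140608, -0.00232581,  0.00171329, -0.00362191, -0.00070355,
       -0.0004265 ,  0.00075099]), 'tau': array([ 4.81621057e-03, -5.97756422e+01,  1.61371775e+00, -2.81953794e+01,
        1.27825429e-02,  5.00193695e-03,  2.88025501e-05]), 'tcp_pos': array([ 0.18559432, -0.64846272,  0.24441794]), 'orientation': array([-3.10953824e+00, -4.36287492e-01,  6.35660130e-04]), 'contact_force': array([ 0.37192025, -1.15892333, -0.33585142]), 'moment': array([ 0.01366801,  0.01068864, -0.01332141]), 'gripper_force': 0.0, 'grip_width': 0.08538029482651344}
```

View pics/scene0.png

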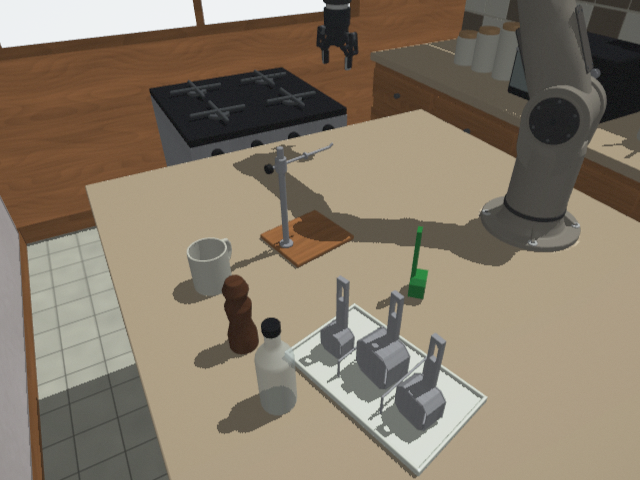

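View pics/top0.png

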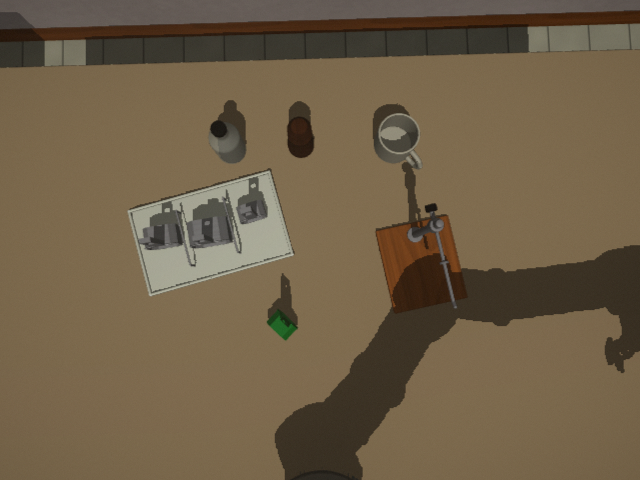

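Scene view: the three steel cups stand in the tray, with handles at about (343,285), (395,300) and (436,345). The hook stand is at (300,200), its tip towards the robot at about (332,147). The small-shaped things are the grey cup at (338,335) and the green one at (418,285). The green one is the decoy.

Run:
```python
from h import *
P={};I={}
for n in ("scene","top"):
    z=np.load(f"{n}0.npz"); P[n]=cloud(n,z["d"]); P[n][z["d"]==0]=np.nan; I[n]=z["im"]
im=I["top"];p=P["top"]
hsv=cv2.cvtColor(im,cv2.COLOR_RGB2HSV)
def rect(m,zp,name):
    m=cv2.morphologyEx(m.astype(np.uint8),cv2.MORPH_OPEN,np.ones((3,3)))
    m=cv2.morphologyEx(m,cv2.MORPH_CLOSE,np.ones((15,15)))
    k,l,s,_=cv2.connectedComponentsWithStats(m); i=1+np.argmax(s[1:,4])
    pts=p[(l==i)&(abs(p[...,2]-zp)<.012)][:,:2].astype(np.float32)
    print(name,len(pts),cv2.minAreaRect(pts))
print("counter z med",np.nanmedian(p[300:460,30:200,2]), np.nanmedian(P["scene"][250:280,480:520,2]))
box=np.zeros(im.shape[:2],bool); box[200:325,365:480]=1
rect(box&(hsv[...,1]>150)&(hsv[...,0]<16),.012,"base")
box[:]=0; box[160:300,120:305]=1
rect(box&(p[...,2]<.03)&(p[...,2]>.004),.012,"tray")
# elevated points
for n in P:
    q=P[n].reshape(-1,3)
    print(n)
    for z0 in np.arange(.07,.27,.01):
        s=q[(q[:,2]>z0)&(q[:,2]<z0+.01)&(q[:,0]>.35)&(q[:,0]<.9)&(abs(q[:,1])<.5)]
        if len(s)<4: continue
        # grid cluster
        from scipy.cluster.hierarchy import fcluster,linkage
        l=fcluster(linkage(s[:2500,:2],"single"),.02,"distance")
        print(f"{z0:.2f}",[(len(c),*np.round(c[:,:2].mean(0),3),*np.round(np.ptp(c[:,:2],axis=0),3)) for c in (s[:2500][l==k] for k in set(l)) if len(c)>5])
```

```text
counter z med -0.00020782400699626002 -0.0010126754631724078
base 5691 ((0.5156723260879517, -0.2142353504896164), (0.16925136744976044, 0.14869324862957), 10.829629898071289)
tray 10648 ((0.5912442803382874, 0.20728085935115814), (0.18186436593532562, 0.3006439208984375), 14.291104316711426)
scene
0.07 [(24, np.float64(0.421), np.float64(0.066), np.float64(0.016), np.float64(0.009)), (49, np.float64(0.62), np.float64(0.123), np.float64(0.013), np.float64(0.022)), (609, np.float64(0.584), np.float64(0.299), np.float64(0.045), np.float64(0.048)), (397, np.float64(0.594), np.float64(0.22), np.float64(0.057), np.float64(0.079)), (158, np.float64(0.77), np.float64(0.187), np.float64(0.054), np.float64(0.04)), (75, np.float64(0.771), np.float64(0.039), np.float64(0.039), np.float64(0.02)), (22, np.float64(0.58), np.float64(-0.196), np.float64(0.011), np.float64(0.009)), (324, np.float64(0.764), np.float64(-0.166), np.float64(0.094), np.float64(0.082))]
0.08 [(19, np.float64(0.42), np.float64(0.065), np.float64(0.022), np.float64(0.015)), (63, np.float64(0.571), np.float64(0.299), np.float
[... 11833 characters left out ...]
.18 [(90, np.float64(0.761), np.float64(0.163), np.float64(0.027), np.float64(0.026)), (19, np.float64(0.57), np.float64(0.199), np.float64(0.009), np.float64(0.019))]
0.20 [(10, np.float64(0.572), np.float64(-0.195), np.float64(0.017), np.float64(0.008))]
0.21 [(246, np.float64(0.521), np.float64(-0.213), np.float64(0.163), np.float64(0.042))]
0.22 [(233, np.float64(0.55), np.float64(-0.207), np.float64(0.172), np.float64(0.043))]
0.23 [(66, np.float64(0.573), np.float64(-0.2), np.float64(0.022), np.float64(0.021))]
0.24 [(13, np.float64(0.574), np.float64(-0.198), np.float64(0.011), np.float64(0.004))]
0.25 [(59, np.float64(0.575), np.float64(-0.203), np.float64(0.013), np.float64(0.013))]
```

Run:
```python
from h import *
a=cv2.imread("pics/scene0.png")[260:440,280:460]; b=cv2.imread("pics/top0.png")[160:300,120:300]
a=cv2.resize(a,(400,400),interpolation=cv2.INTER_CUBIC); b=cv2.resize(b,(400,311),interpolation=cv2.INTER_CUBIC)
b=cv2.copyMakeBorder(b,0,89,0,0,cv2.BORDER_CONSTANT)
cv2.imwrite("pics/crop1.png",np.hstack([a,b]))
```

```text
(no output)
```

View pics/crop1.png

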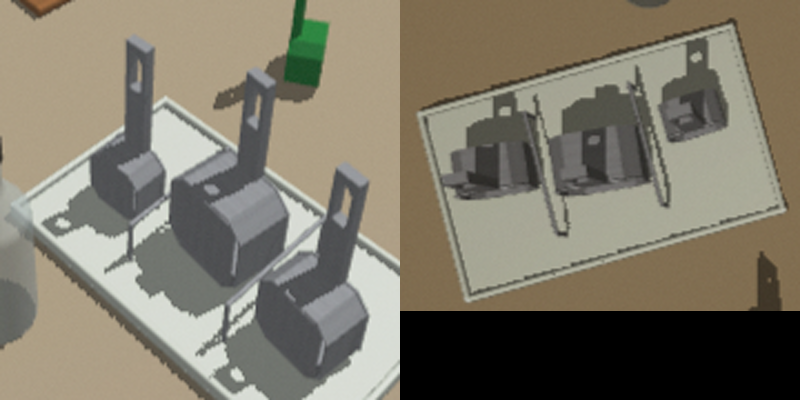

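The crop confirms it. The three grey cups sit one to a bay with mouths to -x: small in the bay nearest the stand, large in the centre, middle in the far bay. The green cup stands outside the tray and isn't meant.

Run:
```python
from h import *
np.set_printoptions(precision=4,suppress=True)
ends={"middle":(.5680,.295,.173),"large":(.570,.201,.179),"small":(.617,.119,.167)}
for n in ("scene","top"):
    z=np.load(f"{n}0.npz"); p=cloud(n,z["d"]).reshape(-1,3)
    print(n)
    for k,(x,y,e) in ends.items():
        near=(abs(p[:,0]-x)<.03)&(abs(p[:,1]-y)<.03)
        t=p[near&(p[:,2]>e-.005)]
        hh=p[near&(p[:,2]>.1)]
        c,s,a=cv2.minAreaRect(t[:,:2].astype(np.float32))
        # direction of handle width by PCA on all handle pts
        w,v=np.linalg.eigh(np.cov(hh[:,:2].T)); d=v[:,1]
        print(k,len(t),"zmax med",np.percentile(t[:,2],[50,95]),"rect",np.round(c,4),np.round(s,4),round(a,1),"cov yaw",np.degrees(np.arctan2(-d[0],d[1])),len(hh))
    c0=np.array([.575,-.2]); 
    m=(p[:,0]>.42)&(p[:,0]<.61)&(abs(p[:,1]+.21)<.04)&(p[:,2]>.195)
    q=p[m]; sh=q[(q[:,0]<.51)]
    A=np.polyfit(sh[:,0],sh[:,1],1); yaw=np.arctan(A[0]); print("hook yaw",np.degrees(yaw))
    u=np.array([np.cos(yaw),np.sin(yaw)]); v=np.array([-u[1],u[0]])
    s=(q[:,:2]-c0)@u; l=(q[:,:2]-c0)@v
    for b in np.arange(-.145,.02,.005):
        i=(s>=b)&(s<b+.005)
        if i.sum()>2: print(f"{b*1000:.0f}: n{i.sum()} lat {l[i].min()*1e3:.1f}..{l[i].max()*1e3:.1f} z {q[i,2].min()*1e3:.1f}..{q[i,2].max()*1e3:.1f}")
    print("s range",s.min(),s.max())
    t=p[(abs(p[:,0]-.575)<.02)&(abs(p[:,1]+.2)<.02)&(p[:,2]>.245)]; print("posttop",t.mean(0),np.ptp(t,axis=0))
o=r.get_obs(); print(R.from_rotvec(o["orientation"]).as_matrix())
```

```text
scene
middle 105 zmax med [0.1719 0.1736] rect [0.5678 0.2958] [0.0111 0.0208] 4.1 cov yaw 12.340116825994944 568
large 84 zmax med [0.1778 0.1795] rect [0.5701 0.2016] [0.01   0.0203] 9.6 cov yaw 13.613394559624803 519
small 73 zmax med [0.1661 0.1676] rect [0.617  0.1199] [0.0112 0.0205] 17.5 cov yaw 20.16929965362636 387
hook yaw 11.595495398794197
-135: n7 lat -2.4..3.3 z 217.7..222.8
-130: n7 lat -1.6..3.8 z 215.6..221.3
-125: n5 lat -0.2..3.7 z 213.7..217.9
-120: n4 lat -0.3..1.0 z 214.8..218.8
-115: n6 lat -1.3..2.5 z 213.6..219.4
-110: n5 lat -2.1..2.1 z 215.9..218.1
-105: n4 lat -2.2..3.8 z 215.5..218.2
-100: n8 lat -2.4..3.4 z 213.9..219.5
-95: n4 lat -0.7..3.1 z 214.7..218.4
-90: n5 lat -0.9..2.6 z 215.1..218.7
-85: n6 lat -2.6..2.5 z 213.6..218.5
-80: n4 lat -0.0..3.7 z 215.7..220.0
-75: n6 lat -1.2..2.6 z 215.1..219.6
-70: n5 lat -0.9..2.1 z 214.4..219.7
-65: n10 lat -4.6..6.0 z 207.5..223.6
-60: n21 lat -6.1..8.3 z 209.7..224.1
-55: n4 lat -1.8..2.1 z 214.7..218.7
-50: n6 lat 0.7..3.8 z 214.3..219.0
-45: n6 lat -2.3..2.1 z 216.0..220.1
-40: n8 lat -2.5..3.9 z 214.4..218
[... 1598 characters left out ...]
.5 z 216.6..222.8
-45: n10 lat -5.6..-1.4 z 212.9..221.4
-40: n11 lat -5.3..-1.2 z 214.4..222.2
-35: n12 lat -6.2..-0.2 z 217.1..221.7
-30: n12 lat -5.7..-0.9 z 214.4..222.6
-25: n10 lat -5.5..-0.9 z 214.3..221.8
-20: n11 lat -6.7..-1.3 z 214.4..222.2
-15: n23 lat -10.3..4.0 z 206.1..234.9
-10: n49 lat -13.1..7.5 z 206.3..256.9
-5: n53 lat -9.0..8.4 z 206.6..258.1
0: n49 lat -9.3..8.8 z 205.9..257.8
5: n31 lat -9.7..6.6 z 205.3..255.0
10: n14 lat -6.5..0.5 z 213.5..231.5
15: n13 lat -7.0..0.6 z 215.8..223.5
s range -0.13947959710524982 0.03484430097596769
posttop [ 0.5747 -0.2025  0.2538] [0.0132 0.0128 0.0119]
[[ 0.9614  0.2752 -0.0006]
 [ 0.2752 -0.9614  0.0015]
 [-0.0002 -0.0016 -1.    ]]
```

Call:
arm_command:
  plan: "0 0 -0.039 0; 0 0 -0.039 0; 0 0 -0.039 0; 0 0 -0.039 0; 0.0355 -0.0288 0 0; 0.0355 -0.0288 0 0; 0.0355 -0.0288 0 0; 0.0355 -0.0288 0 0; 0.0355 -0.0288 0 0; 0.0355 -0.0288 0 0; 0.0355 -0.0288 0 0; 0.0355 -0.0288 0 0; 0.0355 -0.0288 0 0; 0.0355 -0.0288 0 0; 0.0355 -0.0288 0 0; 0.0355 -0.0288 0 0"
  hand: 0
  grip_force: 40

```text
clock: 2.1
tcp_pos: [0.5006, -0.1982, 0.401]
orientation: [-3.111, -0.436, 0.001]
contact_force: [-0.6, -0.2, 0.6]
grip_width: 0.0424
gripper_force: 0.0
```

```bash
cat >> h.py <<'E'
def go(x,y,z=None,yaw=None):
    "tool-axis shift (mm) and tool turn (deg) from the measured pose to a target"
    o=r.get_obs(); M=R.from_rotvec(o["orientation"]).as_matrix(); p=o["tcp_pos"]
    d=M.T@(np.array([x,y,p[2] if z is None else z])-p); yw=np.degrees(np.arctan2(M[1,0],M[0,0]))
    print("t",round(o["clock"],2),"tcp",np.round(p*1e3,1),"yaw",round(yw,2),"tilt",np.round(M[2,:2]*1e3,1),"w",round(o["grip_width"]*1e3,1),"F",np.round(o["contact_force"],1),"M",np.round(o["moment"],2),"j",np.round(o["joints"],2))
    print("shift mm",np.round(d*1e3,1),"turn",None if yaw is None else round(yw-yaw,2))
E
python3 - <<'E'
from h import *
C={"middle":(.5675,.2943,.173),"large":(.5693,.2003,.179),"small":(.6165,.1185,.167)}
for n in ("scene","top"):
    z=np.load(f"{n}0.npz"); p=cloud(n,z["d"]).reshape(-1,3)
    for k,(x,y,e) in C.items():
        q=p[(abs(p[:,0]-x-.01)<.05)&(abs(p[:,1]-y)<.045)&(p[:,2]>(.024 if n=="scene" else .06))&(p[:,2]<e-.006)][:,:2]
        best=[]
        for a in np.arange(0,30,.5):
            t=np.radians(a); s=q@[np.cos(t),np.sin(t)]
            hh=np.histogram(s,np.arange(s.min(),s.max(),.0015))[0]; best.append((hh.astype(float)**2).sum())
        b=np.array(best); print(n,k,np.arange(0,30,.5)[np.argsort(-b)[:5]])
go(.5605,.1983,.30,13)
E
```

```text
scene middle [8.5 9.  8.  6.5 7. ]
scene large [7.5 9.  7.  8.5 9.5]
scene small [15.  14.5 15.5 14.  16. ]
top middle [8.5 8.  7.5 9.  7. ]
top large [8.  7.5 8.5 7.  6.5]
top small [13.  14.5 16.  16.5 15. ]
t 2.1 tcp [ 500.6 -198.2  401. ] yaw 15.96 tilt [-0.6 -0.2] w 42.4 F [-0.6 -0.2  0.6] M [ 0.04 -0.02 -0.04] j [ 0.54  0.16 -0.32  1.65  0.05  1.34 -1.08]
shift mm [ 166.7 -364.7  101. ] turn 2.96
```

Call:
arm_command:
  plan: "0 0 0 8; 0.0127 -0.0428 0 0; 0.0127 -0.0428 0 0; 0.0127 -0.0428 0 0; 0.0127 -0.0428 0 0; 0.0127 -0.0428 0 0; 0.0127 -0.0428 0 0; 0.0127 -0.0428 0 0; 0.0127 -0.0428 0 0; 0.0127 -0.0428 0 0; 0 0 0.03 0; 0 0 0.03 0; 0 0 0.04 0; 0 0 0 0"

```text
clock: 3.85
tcp_pos: [0.5582, 0.1966, 0.2981]
orientation: [3.132, 0.218, -0.01]
contact_force: [0.0, -0.2, -0.1]
grip_width: 0.0427
gripper_force: 0.0
```

Run:
```python
from h import *
go(.5604,.199,.162,8)
out=[]
for n,b in (("scene",(200,420,300,460)),("top",(150,300,130,300))):
    im,d=eyes.grab_frame(n); np.savez(f"{n}1.npz",im=im,d=d)
    out.append(cv2.resize(im[b[0]:b[1],b[2]:b[3],::-1],(400,500)))
cv2.imwrite("pics/pre1.png",np.hstack(out))
```

```text
t 3.85 tcp [558.2 196.6 298.1] yaw 7.98 tilt [-6.8  1.8] w 42.7 F [ 0.  -0.2 -0.1] M [0.01 0.03 0.01] j [-0.01  0.35 -0.56  1.66  0.2   1.19 -2.05]
shift mm [  3.4  -2.3 136.1] turn -0.02
```

View pics/pre1.png

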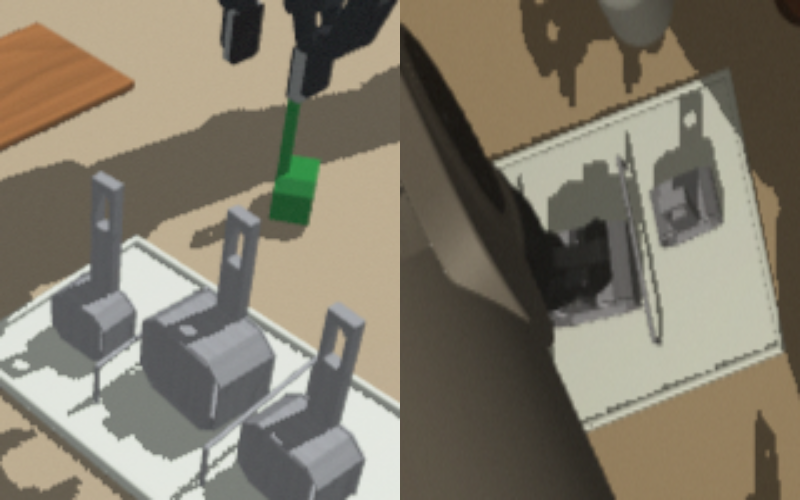

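The gripper hangs above the centre (large) cup: fingertips at about (240,45) and (305,80) in the scene crop. I'll check the camera bias against the known fingertip pose.

Run:
```python
from h import *
o=r.get_obs(); M=R.from_rotvec(o["orientation"]).as_matrix(); t=o["tcp_pos"]
for n in ("scene","top"):
    z=np.load(f"{n}1.npz"); p=cloud(n,z["d"]).reshape(-1,3); q=(p-t)@M
    q=q[(z["d"].reshape(-1)>0)&(abs(q[:,0])<.05)&(abs(q[:,1])<.075)]
    for a in (-.02,-.01,0,.005,.01,.015):
        for s in (-1,1):
            w=q[(abs(q[:,2]-a)<.0025)&(q[:,1]*s>0)]*1e3
            if len(w)>3: print(n,a,s,len(w),"x",np.round(np.percentile(w[:,0],[2,98]),1),"y",np.round(np.percentile(w[:,1],[2,98]),1))
```

```text
scene -0.02 -1 29 x [ 0.4 11.7] y [-34.2 -21. ]
scene -0.02 1 60 x [-10.6  11.6] y [21.5 28.6]
scene -0.01 -1 62 x [-6.6 11.6] y [-35.1 -20.8]
scene -0.01 1 52 x [-8.9 11.5] y [21.4 35.2]
scene 0 -1 50 x [-6.5 11.5] y [-34.4 -21. ]
scene 0 1 47 x [-11.2  11.3] y [21.1 34.4]
scene 0.005 -1 52 x [-6.9 11.5] y [-34.4 -21.6]
scene 0.005 1 48 x [-10.2  11.7] y [21.3 36.3]
scene 0.01 -1 27 x [-5.5 12.1] y [-32.9 -22.7]
scene 0.01 1 43 x [-10.9  11.5] y [21.7 33.1]
scene 0.015 -1 16 x [-4.8 10.5] y [-27.3 -20.4]
scene 0.015 1 29 x [-10.4  10.1] y [21.7 27. ]
top 0 1 6 x [-11.1  -5.1] y [27.1 37. ]
```

Call:
arm_command:
  plan: "0.0035 -0.0032 0.034 0; 0 0 0.034 0; 0 0 0.034 0; 0 0 0.034 0; 0 0 0 0; 0 0 0 0"

```text
clock: 4.7
tcp_pos: [0.5645, 0.2023, 0.1677]
orientation: [-3.133, -0.218, -0.005]
contact_force: [-0.5, -0.2, 0.6]
grip_width: 0.0428
gripper_force: 0.0
```

Run:
```python
from h import *
go(.5612,.2003,.162,8)
```

```text
t 4.7 tcp [564.5 202.3 167.7] yaw 7.96 tilt [ 3.4 -0.9] w 42.8 F [-0.5 -0.2  0.6] M [ 0.06  0.05 -0.04] j [-0.05  0.49 -0.52  1.79  0.29  0.94 -2.13]
shift mm [-3.5  1.6  5.7] turn -0.04
```

Call:
arm_command:
  plan: "-0.003 0.0015 0.003 0; 0 0 0 0; 0 0 0 0"

```text
clock: 5.08
tcp_pos: [0.5605, 0.1996, 0.1628]
orientation: [-3.134, -0.218, -0.001]
contact_force: [-1.2, 0.2, 0.6]
grip_width: 0.0426
gripper_force: 0.0
```

Run:
```python
from h import *
go(.5612,.2003,.162,8)
```

```text
t 5.08 tcp [560.5 199.6 162.8] yaw 7.96 tilt [ 0.8 -0. ] w 42.6 F [-1.2  0.2  0.6] M [-0.01 -0.03  0.05] j [-0.05  0.49 -0.52  1.8   0.3   0.93 -2.13]
shift mm [ 0.8 -0.6  0.8] turn -0.04
```

Call:
arm_command:
  plan: "0 0 0 0; 0 0 0 0; 0 0 0 0; 0 0 0 0"
  hand: 1
  grip_force: 40

```text
clock: 5.58
tcp_pos: [0.5604, 0.1997, 0.1626]
orientation: [-3.134, -0.218, -0.001]
contact_force: [-0.8, -1.4, 3.6]
grip_width: 0.0191
gripper_force: 39.5
```

Run:
```python
from h import *
go(.5612,.2003,.162,8)
```

```text
t 5.58 tcp [560.4 199.7 162.6] yaw 7.97 tilt [ 0.4 -0. ] w 19.1 F [-0.8 -1.4  3.6] M [-0.08  0.13 -0.05] j [-0.05  0.49 -0.52  1.8   0.3   0.93 -2.13]
shift mm [ 0.9 -0.5  0.6] turn -0.03
```

Call:
arm_command:
  plan: "0 0 -0.02 0; 0 0 -0.04 0; 0 0 -0.05 0; 0 0 -0.05 -1.6; 0 0 -0.04 -1.6; -0.0199 0.0335 0 0; -0.0199 0.0335 0 0; -0.0199 0.0335 0 0; -0.0199 0.0335 0 0; -0.0199 0.0335 0 0; -0.0199 0.0335 0 0; -0.0199 0.0335 0 0; -0.0199 0.0335 0 0; -0.0199 0.0335 0 0; -0.0199 0.0335 0 0; 0 0 0.04 0; 0 0 0.04 0; 0 0 0.03 0; 0 0 0 0; 0 0 0 0"

```text
clock: 8.07
tcp_pos: [0.4308, -0.1676, 0.254]
orientation: [3.126, 0.306, 0.003]
contact_force: [0.2, -0.3, -1.2]
grip_width: 0.019
gripper_force: 39.4
```

Run:
```python
from h import *
go(.4056,-.1725,.2246,11.2)
for n in ("scene",):
    im,d=eyes.grab_frame(n); np.savez(f"{n}2.npz",im=im,d=d)
cv2.imwrite("pics/car1.png",cv2.resize(im[60:300,200:440,::-1],(600,600)))
```

```text
t 8.07 tcp [ 430.8 -167.6  254. ] yaw 11.19 tilt [2. 1.] w 19.0 F [ 0.2 -0.3 -1.2] M [-0.05 -0.02 -0.03] j [ 0.54  0.13 -0.33  2.02  0.05  1.   -1.19]
shift mm [-25.7  -0.1  29.3] turn -0.01
```

View pics/car1.png

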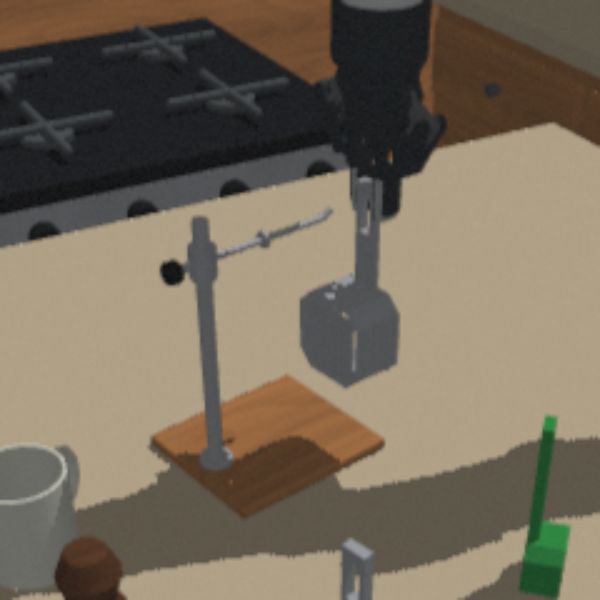

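The picture shows the large cup hanging upright in the gripper (crop 368,230), beside the hook tip (crop 328,212).

Run:
```python
from h import *
o=r.get_obs(); M=R.from_rotvec(o["orientation"]).as_matrix(); t=o["tcp_pos"]
z=np.load("scene2.npz"); p=cloud("scene",z["d"]).reshape(-1,3); q=(p-t)@M*1e3
for a in (-14,-5,20,30,40,50,100):
    w=q[(abs(q[:,2]-a)<4)&(abs(q[:,1])<12)&(q[:,0]>-3)&(q[:,0]<60)]
    if len(w): print("z",a,len(w),"x",np.round(np.percentile(w[:,0],[5,50,95]),1),"y",np.round(np.percentile(w[:,1],[3,97]),1))
w=q[(q[:,1]>45)&(q[:,1]<75)&(q[:,2]>15)&(q[:,2]<60)&(abs(q[:,0]-50)<70)]
w=w[np.argsort(w[:,0])]
print("hook tip x",w[:6,0].round(1)); 
for b in range(5,120,10):
    s=w[(w[:,0]>=b)&(w[:,0]<b+10)]
    if len(s)>2: print(b,len(s),"y",np.round([s[:,1].mean(),s[:,1].min(),s[:,1].max()],1),"z",np.round([s[:,2].min(),s[:,2].max()],1))
```

```text
z -14 48 x [ 0.  12.6 15.3] y [-11.3  11.4]
z -5 26 x [11.6 14.  15.7] y [-11.   11.2]
z 20 29 x [ 6.  10.5 15.6] y [-10.6   9. ]
z 30 41 x [ 6.3 12.9 15.3] y [-10.4  10.3]
z 40 32 x [ 6.2 13.6 15.8] y [-10.    9.9]
z 50 35 x [ 5.7 13.1 15.9] y [-11.  11.]
z 100 25 x [50.7 52.9 54.6] y [-10.8  10.3]
hook tip x [-0.9 -0.8  0.6  1.   1.9  2.9]
5 13 y [59.7 56.4 62.9] z [33.3 40.1]
15 10 y [59.1 57.2 60.8] z [35.1 40.9]
25 10 y [59.  56.8 63.9] z [35.3 40.1]
35 10 y [58.9 56.9 62.4] z [35.  39.5]
45 12 y [60.  57.2 61.9] z [35.2 42.2]
55 12 y [59.  56.5 62.1] z [35.8 40. ]
65 17 y [58.8 52.4 67.2] z [31.3 45.6]
75 23 y [59.3 54.4 65.2] z [30.9 45.3]
85 12 y [59.4 56.  63. ] z [35.4 40.8]
95 14 y [59.6 56.3 62.2] z [35.5 40.5]
105 11 y [59.4 56.9 62.3] z [36.1 40.7]
115 5 y [60.  58.1 63.4] z [35.3 39.5]
```

Call:
arm_command:
  plan: "-0.014 0 0.015 0; -0.014 0 0.0147 0; 0 0.02 0 0; 0 0.0196 0 0; 0 0.0196 0 0; 0 0 0 0; 0 0 0 0; 0 0 0 0"

```text
clock: 9.12
tcp_pos: [0.4139, -0.2304, 0.2226]
orientation: [-3.126, -0.307, 0.0]
contact_force: [0.6, 0.0, -1.4]
grip_width: 0.0189
gripper_force: 39.5
```

```bash
cat >> h.py <<'E'
def look(tag,ys=(-15,15)):
    o=r.get_obs(); M=R.from_rotvec(o["orientation"]).as_matrix(); t=o["tcp_pos"]
    im,d=eyes.grab_frame("scene"); cv2.imwrite(f"pics/{tag}.png",cv2.resize(im[60:300,200:440,::-1],(600,600)))
    q=(cloud("scene",d).reshape(-1,3)-t)@M*1e3; q=q[d.reshape(-1)>0]
    w=q[(q[:,1]>ys[0])&(q[:,1]<ys[1])&(q[:,2]>-15)&(q[:,2]<20)&(q[:,0]>-15)&(q[:,0]<110)]
    for b in range(-15,105,6):
        s=w[(w[:,0]>=b)&(w[:,0]<b+6)]
        if len(s)>2: print(b,len(s),"y",np.round(np.percentile(s[:,1],[3,50,97]),1),"z",np.round(np.percentile(s[:,2],[3,50,97]),1))
    return q
E
python3 - <<'E'
from h import *
go(.4172,-.2314,.2246,11.2)
look("pre2")
E
```

```text
t 9.12 tcp [ 413.9 -230.4  222.6] yaw 11.23 tilt [-0.1 -0.3] w 18.9 F [ 0.6  0.  -1.4] M [ 0.07  0.09 -0.01] j [ 0.62  0.19 -0.27  2.03  0.06  0.93 -1.06]
shift mm [ 3.   1.6 -2. ] turn 0.03
-3 3 y [-12.9   9.9  10.4] z [-13.6 -12.5  12.8]
3 15 y [-14.2   6.6   9.7] z [ 3.1 11.2 17.4]
9 93 y [-14.4   1.5  14.2] z [-13.9   0.5  19.3]
15 17 y [-13.1  -6.7   7.1] z [-13.6   2.2  14.1]
27 5 y [-0.5  2.3  5.9] z [-0.   0.9  3.8]
33 10 y [-1.   0.4  5.9] z [1.3 4.  7. ]
39 6 y [0.  0.8 2.6] z [3.4 4.9 8.1]
45 5 y [-1.3 -0.7  0.5] z [3.3 6.4 7.6]
51 7 y [0.1 1.4 4.3] z [3.8 4.9 9.1]
57 7 y [-1.7  1.   3.3] z [3.9 4.8 6.7]
63 5 y [-0.3  1.2  3.1] z [4.  6.2 7.4]
69 9 y [-0.3  1.6  4.6] z [3.8 5.  7.9]
75 6 y [0.2 0.8 3.2] z [4.2 5.4 8.4]
81 6 y [-1.6  1.4  2.5] z [3.4 5.  7. ]
87 8 y [-0.3  1.8  5.1] z [4.4 6.  7.7]
93 4 y [-0.5  0.7  3.2] z [3.5 4.6 7.8]
99 24 y [-5.8  0.1  8. ] z [-0.3  4.9 11.9]
```

Call:
arm_command:
  plan: "0.01 -0.0005 -0.001 0; 0.01 0 0 0; 0.01 0 0 0; 0.01 0 0 0; 0.01 0 0 0; 0.01 0 0 0; 0.01 0 0 0; 0 0 0 0; 0 0 0 0"

```text
clock: 10.3
tcp_pos: [0.4822, -0.2171, 0.2235]
orientation: [-3.127, -0.306, 0.001]
contact_force: [0.1, -1.1, -1.7]
grip_width: 0.0195
gripper_force: 39.5
```

Run:
```python
from h import *
go(.4172,-.2314,.2246,11.2)
look("in1")
```

```text
t 10.3 tcp [ 482.2 -217.1  223.5] yaw 11.16 tilt [-0.5 -0.1] w 19.5 F [ 0.1 -1.1 -1.7] M [-0.   -0.    0.02] j [ 0.55  0.28 -0.29  1.91  0.09  0.97 -1.16]
shift mm [-66.5   1.4  -1.1] turn -0.04
-3 3 y [-13.5  10.1  11.3] z [-12.9 -11.4  12.2]
3 13 y [-14.1   5.6   8.7] z [-5.1 11.8 18.9]
9 100 y [-14.7  -1.3  13.8] z [-14.1   1.4  18.7]
15 18 y [-9.4 -0.1  9.1] z [-12.6  -1.3  16.3]
21 7 y [-1.2  2.4  3.3] z [4.  5.6 8.1]
27 8 y [-3.2 -0.6  2.8] z [ 2.   5.2 12.7]
33 23 y [-5.7  0.9  7.5] z [ 0.7  6.6 14.3]
39 8 y [-0.3  0.7  2.5] z [3.7 6.5 8.8]
45 6 y [-0.5  2.1  4.8] z [5.3 6.4 8.7]
51 7 y [-1.5  1.4  2.3] z [4.1 6.8 9.8]
57 8 y [-0.8  1.1  3.7] z [4.7 6.4 9.2]
63 5 y [-1.8  0.7  2.8] z [4.8 6.3 7.5]
69 8 y [-1.8  1.   3.2] z [3.4 5.9 8.7]
75 7 y [-1.3 -0.   4.9] z [4.2 6.1 9.4]
81 5 y [-1.1  1.8  4. ] z [-6.3  5.3  9.7]
87 27 y [-8.6 -6.2 -2.1] z [-9.4  0.7 18.8]
93 42 y [-10.4  -7.8  -0.9] z [-14.3  -0.3  17.9]
99 62 y [-10.1  -5.    7.9] z [-14.   -1.1  17.7]
```

View pics/in1.png

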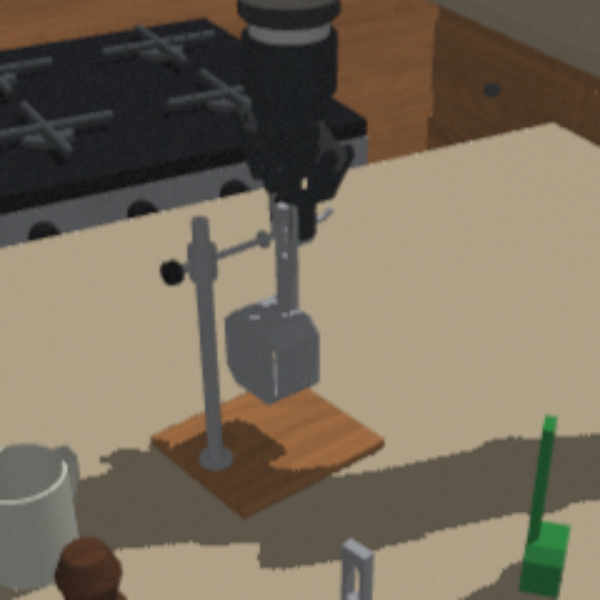

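Call:
arm_command:
  plan: "0.004 0.001 0 0; 0.004 0 0 0; 0.003 0 0 0; 0.001 0 0 0; 0 0 0 0; 0 0 0 0"

```text
clock: 11.1
tcp_pos: [0.4943, -0.2158, 0.2236]
orientation: [3.127, 0.306, -0.0]
contact_force: [-0.9, 0.1, -0.8]
grip_width: 0.019
gripper_force: 39.5
```

Call:
arm_command:
  plan: "0.0005 0 0 0; 0.0005 0 0 0; 0 0 0 0"

```text
clock: 11.48
tcp_pos: [0.4955, -0.2155, 0.2236]
orientation: [3.127, 0.306, 0.0]
contact_force: [-0.3, -0.2, -1.4]
grip_width: 0.0192
gripper_force: 39.5
```

Call:
arm_command:
  plan: "0.0005 0 0 0; 0.0005 0 0 0; 0 0 0 0"

```text
clock: 11.85
tcp_pos: [0.4965, -0.2153, 0.2236]
orientation: [3.127, 0.306, 0.0]
contact_force: [-0.3, -0.8, -1.2]
grip_width: 0.0191
gripper_force: 39.5
```

Call:
arm_command:
  plan: "0.0005 0 0 0; 0.0005 0 0 0; 0 0 0 0"

```text
clock: 12.22
tcp_pos: [0.4975, -0.2151, 0.2236]
orientation: [-3.127, -0.306, -0.0]
contact_force: [-1.1, 0.3, -1.5]
grip_width: 0.0192
gripper_force: 39.5
```

Call:
arm_command:
  plan: "0.0005 0 0 0; 0.0005 0 0 0; 0 0 0 0"

```text
clock: 12.6
tcp_pos: [0.4984, -0.2149, 0.2236]
orientation: [-3.127, -0.306, -0.0]
contact_force: [-0.6, 0.0, -1.2]
grip_width: 0.0194
gripper_force: 39.5
```

Call:
arm_command:
  plan: "0.0005 0 0 0; 0.0005 0 0 0; 0 0 0 0"

```text
clock: 12.98
tcp_pos: [0.4987, -0.2149, 0.2234]
orientation: [-3.127, -0.305, 0.002]
contact_force: [-3.6, -0.2, 0.1]
grip_width: 0.019
gripper_force: 39.7
```

Run:
```python
from h import *
go(.4172,-.2314,.2246,11.2)
look("in2")
```

```text
t 12.97 tcp [ 498.7 -214.9  223.4] yaw 11.15 tilt [-1.5 -0.3] w 19.0 F [-3.6 -0.2  0.1] M [-0.07  0.85 -0.03] j [ 0.53  0.3  -0.29  1.88  0.1   0.98 -1.18]
shift mm [-83.1   0.4  -1.1] turn -0.05
3 7 y [-14.6  -9.3   8.3] z [-11.5   2.9  17.7]
9 73 y [-14.9  -6.2  14.2] z [-14.2  -3.4  18.9]
15 51 y [-11.9  -1.9  10.6] z [-12.2   3.9  17.8]
21 7 y [-3.1 -0.   2. ] z [3.7 5.4 9.4]
27 8 y [-2.8  1.   2.8] z [4.7 6.4 8.4]
33 7 y [-1.4  0.1  2.5] z [4.8 7.1 9.8]
39 7 y [-0.8 -0.1  4.2] z [5.4 6.2 9.2]
45 7 y [-1.3  0.1  1.2] z [4.1 6.  8.3]
51 8 y [-2.4 -0.2  2.6] z [3.6 6.1 8.2]
57 7 y [-1.3 -0.6  2. ] z [3.6 5.9 8.7]
63 4 y [-0.8 -0.7  1.8] z [4.2 5.7 8.9]
69 17 y [-8.7 -5.9  0.1] z [-7.9  1.6 17.1]
75 38 y [-11.   -8.8  -2.8] z [-13.1  -0.6  18.6]
81 58 y [-10.9  -7.2   6.2] z [-14.2  -2.3  17. ]
87 66 y [-9.  -2.7  5.7] z [-8.7  3.2 18.3]
93 10 y [-4.7 -1.5  0.3] z [3.6 5.9 9.5]
99 8 y [-5.1 -0.5  6.1] z [-0.9  3.8  8.1]
```

Call:
arm_command:
  plan: "-0.0008 0 0 0; 0 0 0.004 0; 0 0 0.003 0; 0 0 0.001 0; 0 0 0 0; 0 0 0 0"

```text
clock: 13.78
tcp_pos: [0.4985, -0.2148, 0.2154]
orientation: [-3.126, -0.306, 0.0]
contact_force: [-2.2, -1.5, -1.8]
grip_width: 0.019
gripper_force: 39.4
```

Call:
arm_command:
  plan: "0 0 0.0005 0; 0 0 0.0005 0; 0 0 0 0"

```text
clock: 14.15
tcp_pos: [0.4986, -0.215, 0.2147]
orientation: [3.127, 0.306, 0.0]
contact_force: [-2.2, -0.7, -0.7]
grip_width: 0.0191
gripper_force: 39.6
```

Call:
arm_command:
  plan: "0 0 0.0005 0; 0 0 0.0005 0; 0 0 0 0"

```text
clock: 14.52
tcp_pos: [0.4986, -0.215, 0.2136]
orientation: [3.127, 0.306, 0.0]
contact_force: [-3.3, -0.4, 0.5]
grip_width: 0.0191
gripper_force: 39.7
```

Call:
arm_command:
  plan: "0 0 0.0005 0; 0 0 0.0005 0; 0 0 0 0"

```text
clock: 14.9
tcp_pos: [0.4987, -0.2153, 0.213]
orientation: [3.126, 0.305, 0.001]
contact_force: [-5.9, -1.4, 4.9]
grip_width: 0.0195
gripper_force: 40.2
```

Call:
arm_command:
  plan: "0 0 0.0005 0; 0 0 0.0005 0; 0 0 0 0"

```text
clock: 15.28
tcp_pos: [0.4988, -0.2158, 0.2124]
orientation: [3.125, 0.304, 0.001]
contact_force: [-5.5, -1.8, 7.6]
grip_width: 0.0193
gripper_force: 40.6
```

Call:
arm_command:
  plan: "-0.0003 0.0005 0.0005 0; 0 0.0005 0 0; 0 0 0 0"

```text
clock: 15.65
tcp_pos: [0.4989, -0.2163, 0.2119]
orientation: [3.126, 0.305, 0.002]
contact_force: [-5.0, -1.9, 7.5]
grip_width: 0.0191
gripper_force: 40.5
```

Run:
```python
from h import *
go(.4172,-.2314,.2246,11.2)
```

```text
t 15.65 tcp [ 498.9 -216.3  211.9] yaw 11.15 tilt [1.1 1. ] w 19.1 F [-5.  -1.9  7.5] M [-0.22  0.97 -0.  ] j [ 0.53  0.31 -0.28  1.89  0.11  0.95 -1.18]
shift mm [-83.1  -1.  -12.7] turn -0.05
```

Call:
arm_command:
  plan: "-0.0003 0.0005 0 0; 0 0.0005 0 0; 0 0 0 0"

```text
clock: 16.02
tcp_pos: [0.4989, -0.2165, 0.2119]
orientation: [-3.126, -0.306, -0.002]
contact_force: [-5.6, 0.0, 7.4]
grip_width: 0.0189
gripper_force: 40.6
```

Call:
arm_command:
  plan: "0 0.0005 0 0; 0 0.0005 0 0; 0 0 0 0"

```text
clock: 16.4
tcp_pos: [0.4989, -0.2166, 0.2119]
orientation: [-3.125, -0.307, -0.001]
contact_force: [-6.0, 2.6, 9.8]
grip_width: 0.0189
gripper_force: 40.8
```

Call:
arm_command:
  plan: "-0.0008 -0.001 -0.001 0; 0 0 0 0; 0 0 0 0"

```text
clock: 16.77
tcp_pos: [0.4983, -0.2167, 0.2122]
orientation: [-3.126, -0.307, -0.002]
contact_force: [0.6, 2.0, 0.1]
grip_width: 0.0193
gripper_force: 39.5
```

Call:
arm_command:
  plan: "0 0 0 0; 0 0 0 0; 0 0 0 0; 0 0 0 0"
  hand: 0.2

```text
clock: 17.27
tcp_pos: [0.4976, -0.2172, 0.2121]
orientation: [3.127, 0.306, -0.0]
contact_force: [0.2, -0.1, 0.5]
grip_width: 0.0341
gripper_force: 0.0
```

Run:
```python
from h import *
go(.4172,-.2314,.2246,11.2)
look("hung1")
```

```text
t 17.27 tcp [ 497.6 -217.2  212.1] yaw 11.17 tilt [-0.  0.] w 34.1 F [ 0.2 -0.1  0.5] M [-0.02 -0.03  0.03] j [ 0.53  0.31 -0.28  1.89  0.11  0.95 -1.18]
shift mm [-81.6  -1.6 -12.5] turn -0.03
3 15 y [-9.9  5.3  7.3] z [-13.1  11.8  19. ]
9 53 y [-11.3  -9.1   7.9] z [-14.4   5.2  19.1]
15 39 y [-10.5  -3.6   8.1] z [-14.3  -7.7   3. ]
21 9 y [-7.2 -2.   1.3] z [-6.  -3.8  0.7]
27 6 y [-4.5 -2.4  0.3] z [-6.7 -5.4 -3.5]
33 9 y [-5.4 -1.7  1.9] z [-7.4 -4.7 -1.3]
39 8 y [-3.1 -0.9  0.6] z [-7.1 -5.5 -2.3]
45 6 y [-3.7 -1.9 -1.1] z [-7.  -4.3 -2.6]
51 7 y [-3.1 -2.2  0. ] z [-5.9 -4.3 -2.4]
57 7 y [-2.7 -1.5  0.1] z [-6.8 -4.9 -2.5]
63 6 y [-3.1 -2.6  0.5] z [-6.6 -4.9 -2.2]
69 7 y [-10.4  -9.   -7.5] z [-14.9  -9.4   3.1]
75 25 y [-12.2 -10.4  -6.3] z [-14.    1.1  19.5]
81 45 y [-13.7 -10.1  -3.3] z [-11.7   1.4  18.4]
87 62 y [-10.7  -5.4   3.5] z [-14.6  -2.2  16.3]
93 13 y [-5.9 -2.3  2. ] z [-11.6  -5.1   7.2]
99 9 y [-6.6 -2.7  0.6] z [-9.3 -5.9 -2.4]
```

View pics/hung1.png

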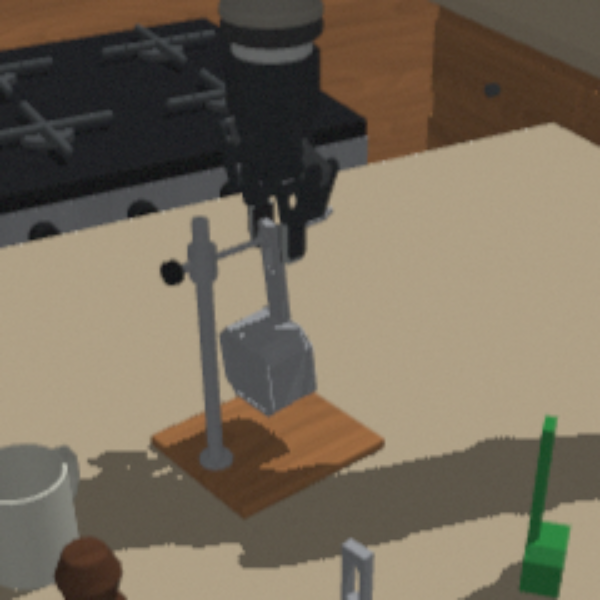

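The large cup now hangs on the hook against the collar, at crop (268,235), with its bowl leaning towards the tip.

Call:
arm_command:
  plan: "0 0 -0.03 0; 0 0 -0.05 0; 0 0 -0.055 0; 0 0 -0.055 3; 0.0122 -0.0453 0 0; 0.0122 -0.0453 0 0; 0.0122 -0.0453 0 0; 0.0122 -0.0453 0 0; 0.0122 -0.0453 0 0; 0.0122 -0.0453 0 0; 0.0122 -0.0453 0 0; 0.0122 -0.0453 0 0; 0.0122 -0.0453 0 0; 0.0122 -0.0453 0 0; 0.0122 -0.0453 0 0; 0 0 0.05 0; 0 0 0.05 0; 0 0 0.05 0; 0 0 0.04 0; 0 0 0 0"
  hand: 0

```text
clock: 19.82
tcp_pos: [0.558, 0.2937, 0.2089]
orientation: [3.131, 0.224, -0.009]
contact_force: [0.8, 0.2, -0.0]
grip_width: 0.0427
gripper_force: 0.0
```

Call:
arm_command:
  plan: "0 0 0 0; 0 0 0 0; 0 0 0 0"

```text
clock: 20.2
tcp_pos: [0.5603, 0.2956, 0.2137]
orientation: [-3.133, -0.223, -0.004]
contact_force: [-0.2, 0.4, 0.7]
grip_width: 0.0425
gripper_force: 0.0
```

Run:
```python
from h import *
go(.5599,.2947,.156,8.2)
o=r.get_obs(); M=R.from_rotvec(o["orientation"]).as_matrix(); t=o["tcp_pos"]
im,d=eyes.grab_frame("scene"); q=(cloud("scene",d).reshape(-1,3)-t)@M*1e3
for a in (40,46,60,75):
    w=q[(abs(q[:,2]-a)<4)&(abs(q[:,1])<14)&(abs(q[:,0])<25)]
    if len(w): print(a,len(w),"x",np.round(np.percentile(w[:,0],[5,50,95]),1),"y",np.round(np.percentile(w[:,1],[3,97]),1))
for n,b in {"large":(.4976,-.2172)}.items():
    P=cloud("scene",d).reshape(-1,3); u=np.array([.981,.194]); v=np.array([-.194,.981])
    s=(P[:,:2]-b)@u*1e3; l=(P[:,:2]-b)@v*1e3
    for z in (.218,.19,.17,.15,.13,.11,.09,.07):
        w=(abs(P[:,2]-z)<.005)&(abs(l)<11)&(s>-15)&(s<75)
        if w.sum(): print(z,w.sum(),"s",np.round(np.percentile(s[w],[3,50,97]),1),"l",np.round(np.percentile(l[w],[3,97]),1))
```

```text
t 20.2 tcp [560.3 295.6 213.7] yaw 8.16 tilt [ 2.4 -0.8] w 42.5 F [-0.2  0.4  0.7] M [-0.    0.01  0.03] j [-0.18  0.5  -0.56  1.66  0.29  1.06 -2.25]
shift mm [-0.6  0.9 57.7] turn -0.04
40 92 x [ 3.1  8.2 12.1] y [-8.5 10.8]
46 68 x [ 3.6 10.9 12.3] y [-8.8 11. ]
60 45 x [ 3.   9.8 12.2] y [-9.2 10.3]
75 44 x [ 3.   9.6 12.2] y [-8.9 11. ]
0.218 121 s [-13.5  21.9  72.8] l [-4.6 10.4]
0.19 32 s [ 4.1  8.6 12.2] l [-10.1  10.9]
0.17 30 s [ 1.3  9.  11.3] l [-9.8 10.8]
0.15 29 s [-1.2  6.5  8.9] l [-9.5 10.8]
0.13 102 s [ 4.8 25.4 43.6] l [-9.9 10.5]
0.11 19 s [39.8 41.7 43.1] l [-9.8 10.1]
0.09 20 s [38.4 39.6 40.8] l [-9.7 10.2]
0.07 19 s [34.9 36.6 38.1] l [-10.3  10.4]
```

Call:
arm_command:
  plan: "-0.0018 0.001 0.02 0; 0 0 0.02 0; 0 0 0.014 0; 0 0 0.003 0; 0 0 0 0; 0 0 0 0; 0 0 0 0"

```text
clock: 21.12
tcp_pos: [0.5583, 0.2942, 0.1557]
orientation: [-3.133, -0.224, -0.001]
contact_force: [-0.7, -0.5, 0.4]
grip_width: 0.0428
gripper_force: 0.0
```

Run:
```python
from h import *
go(.5588,.2945,.156,8.2)
```

```text
t 21.12 tcp [558.3 294.2 155.7] yaw 8.17 tilt [ 1.  -0.3] w 42.8 F [-0.7 -0.5  0.4] M [0.01 0.04 0.03] j [-0.19  0.56 -0.54  1.72  0.34  0.96 -2.29]
shift mm [ 0.6 -0.3 -0.3] turn -0.03
```

Call:
arm_command:
  plan: "0 0 0 0; 0 0 0 0; 0 0 0 0; 0 0 0 0"
  hand: 1

```text
clock: 21.62
tcp_pos: [0.5582, 0.2941, 0.1555]
orientation: [-3.133, -0.224, -0.001]
contact_force: [0.8, -1.8, 3.7]
grip_width: 0.0195
gripper_force: 39.5
```

Call:
arm_command:
  plan: "0 0 -0.02 0; 0 0 -0.045 0; 0 0 -0.05 0; 0 0 -0.05 -1.5; 0 0 -0.04 -1.5; -0.0195 0.0391 0 0; -0.0195 0.0391 0 0; -0.0195 0.0391 0 0; -0.0195 0.0391 0 0; -0.0195 0.0391 0 0; -0.0195 0.0391 0 0; -0.0195 0.0391 0 0; -0.0195 0.0391 0 0; -0.0195 0.0391 0 0; -0.0195 0.0391 0 0; -0.0195 0.0391 0 0; 0 0 0.04 0; 0 0 0.04 0; 0 0 0.03 0; 0 0 0 0"

```text
clock: 24.12
tcp_pos: [0.4294, -0.1689, 0.249]
orientation: [-3.125, -0.307, 0.006]
contact_force: [-0.1, -0.0, -0.1]
grip_width: 0.0192
gripper_force: 39.4
```

Call:
arm_command:
  plan: "0 0 0 0; 0 0 0 0"

```text
clock: 24.38
tcp_pos: [0.4319, -0.1697, 0.2518]
orientation: [3.125, 0.306, 0.004]
contact_force: [0.4, -0.3, -0.6]
grip_width: 0.0191
gripper_force: 39.4
```

Run:
```python
from h import *
go(.4313,-.1688,.2235,11.2)
q=look("car2",(40,75))
for a in (-5,20,30,40,50,100):
    w=q[(abs(q[:,2]-a)<4)&(abs(q[:,1])<12)&(q[:,0]>-3)&(q[:,0]<60)]
    if len(w): print("z",a,len(w),"x",np.round(np.percentile(w[:,0],[5,50,95]),1),"y",np.round(np.percentile(w[:,1],[3,97]),1))
w=q[(q[:,1]>45)&(q[:,1]<75)&(q[:,2]>10)&(q[:,2]<40)&(abs(q[:,0])<60)]; print("tip",np.sort(w[:,0])[:5].round(1), "hook zy",np.round(np.median(w[(w[:,0]>12)&(w[:,0]<45)],axis=0),1))
```

```text
t 24.38 tcp [ 431.9 -169.7  251.8] yaw 11.18 tilt [2.6 1.5] w 19.1 F [ 0.4 -0.3 -0.6] M [-0.01 -0.02  0.02] j [ 0.53  0.14 -0.32  2.02  0.05  0.99 -1.19]
shift mm [-0.5 -1.1 28.3] turn -0.02
z -5 26 x [10.5 14.4 16.1] y [-10.4  10.7]
z 20 35 x [ 6.5 12.  15.5] y [-10.5  10.6]
z 30 41 x [ 6.9 14.1 16.5] y [-11.1   9.1]
z 40 31 x [ 5.5 14.  16.5] y [-10.5   8.2]
z 50 32 x [ 7.3 14.5 16.6] y [-10.7   9.7]
z 100 24 x [44.9 45.7 47.6] y [-10.4  10.6]
tip [-1.6 -1.1 -0.2  0.1  2.8] hook zy [28.1 56.9 34.7]
```

Call:
arm_command:
  plan: "-0.015 0 0.014 0; -0.0145 0 0.0143 0; 0 0.02 0 0; 0 0.0194 0 0; 0 0.0194 0 0; 0 0 0 0; 0 0 0 0; 0 0 0 0"

```text
clock: 25.42
tcp_pos: [0.4134, -0.2323, 0.2218]
orientation: [-3.126, -0.307, 0.0]
contact_force: [-0.7, 0.4, -0.7]
grip_width: 0.0192
gripper_force: 39.5
```

Run:
```python
from h import *
S=np.array([.4988,-.2166])-.086*np.array([.981,.194])
go(S[0],S[1],.2235,11.2)
look("pre3")
```

```text
t 25.43 tcp [ 413.4 -232.3  221.8] yaw 11.23 tilt [-0.1 -0.3] w 19.2 F [-0.7  0.4 -0.7] M [-0.01 -0.04  0.01] j [ 0.62  0.19 -0.27  2.03  0.06  0.93 -1.05]
shift mm [ 0.9  1.2 -1.7] turn 0.03
-3 8 y [-13.9  11.1  13. ] z [-8.7 11.4 15.1]
3 8 y [-14.4  -8.3   7.6] z [-2.   9.3 17.4]
9 83 y [-14.8   3.8  14.8] z [-14.1   1.1  18.9]
15 32 y [-13.9   4.2   9.3] z [-14.5   1.2  16.7]
27 6 y [-1.7 -0.5  3.4] z [-0.9 -0.1  1.8]
33 9 y [-3.1 -1.3  2.9] z [-0.3  2.5  6.1]
39 7 y [-1.8 -0.4  2.4] z [3.3 4.2 7.1]
45 5 y [-2.6 -0.6  0.5] z [3.2 5.8 8.7]
51 7 y [-2.1 -0.1  2.5] z [3.3 4.2 7.4]
57 6 y [-0.9 -0.6  0.8] z [2.6 5.2 7.8]
63 7 y [-2.6 -1.   1.7] z [2.4 5.5 7.3]
69 6 y [-1.8 -0.1  2.5] z [3.1 4.1 6. ]
75 6 y [-3.  -1.1  2. ] z [3.7 5.8 7.6]
81 5 y [-3.4 -1.6  0.6] z [1.9 2.8 5.3]
87 8 y [-9.3 -7.7  3.8] z [-0.6  9.7 18.6]
93 43 y [-10.7  -8.1   9.6] z [-7.6  3.4 19.1]
99 50 y [-9.7 -2.   9.8] z [-6.7  0.7 12.7]
```

Call:
arm_command:
  plan: "0 0.001 -0.0015 0; 0 0 0 0; 0.008 0 0 0; 0.01 0 0 0; 0.01 0 0 0; 0.005 0 0 0; 0 0 0 0; 0 0 0 0; 0 0 0 0"

```text
clock: 26.6
tcp_pos: [0.4456, -0.2277, 0.2233]
orientation: [3.127, 0.305, -0.0]
contact_force: [-0.4, -0.8, -1.9]
grip_width: 0.0193
gripper_force: 39.4
```

Call:
arm_command:
  plan: "0 0 0.004 0; 0 0 0.003 0; 0 0 0.001 0; 0 0 0 0; 0 0 0 0"

```text
clock: 27.22
tcp_pos: [0.446, -0.2276, 0.2154]
orientation: [3.127, 0.306, 0.0]
contact_force: [-0.5, 0.4, -1.2]
grip_width: 0.0197
gripper_force: 39.4
```

Run:
```python
from h import *
S=np.array([.4988,-.2166])-.054*np.array([.981,.194])
go(S[0],S[1],.2125,11.2)
look("in3")
```

```text
t 27.23 tcp [ 446.  -227.6  215.4] yaw 11.17 tilt [0.1 0.1] w 19.7 F [-0.5  0.4 -1.2] M [-0.03 -0.01  0.04] j [ 0.58  0.24 -0.27  1.98  0.08  0.93 -1.11]
shift mm [-0.  -0.5  2.9] turn -0.03
-9 3 y [-10.8  11.4  11.9] z [-12.9 -10.5  13.5]
-3 4 y [-14.6  -1.6  11.5] z [-14.6   0.   15. ]
3 9 y [-14.5   5.7   7. ] z [ 4.1 12.9 17.2]
9 80 y [-14.4  -2.7  13.2] z [-13.8  -0.8  18.9]
15 33 y [-12.5  -4.3   9.8] z [-14.5   0.5  18.4]
21 6 y [-4.4 -2.1 -1.2] z [-2.5 -0.9  1.5]
27 7 y [-5.7 -1.3 -0.3] z [-3.9 -1.9 -0.7]
33 6 y [-3.7 -1.9  1.8] z [-3.  -2.   1.6]
39 6 y [-3.8 -2.6 -0.4] z [-3.6 -2.   0.8]
45 9 y [-4.2 -2.9 -0.2] z [-4.2 -2.   1.1]
57 45 y [-11.1  -8.7   7.7] z [-12.9   7.1  19.7]
63 61 y [-11.7  -7.6   9.2] z [-12.7  -4.5  18.6]
69 30 y [-8.6 -3.1  5.7] z [-11.2  -3.7   6.2]
75 8 y [-5. -3.  1.] z [-3.2 -2.2 -0.4]
81 7 y [-5.7 -1.5  1.8] z [-2.8 -1.3  1.4]
87 7 y [-3.2 -2.3 -0.3] z [-3.6 -2.2  1.4]
93 8 y [-4.6 -2.9  0.9] z [-4.6 -2.4  2.3]
99 6 y [-5.8 -2.2  0.1] z [-3.7 -2.3  0.5]
```

View pics/in3.png

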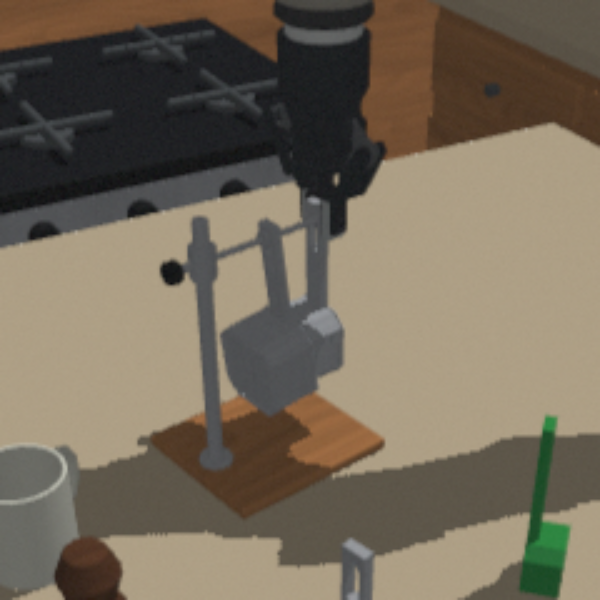

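The middle cup is on the hook shaft at crop (315,215), and its bowl is just in front of the large cup's mouth.

Call:
arm_command:
  plan: "0 -0.0006 0.001 0; 0 0 0.001 0; 0 0 0 0; 0 0 0 0"

```text
clock: 27.78
tcp_pos: [0.4458, -0.2269, 0.2133]
orientation: [-3.127, -0.306, -0.0]
contact_force: [-0.8, -1.0, -1.1]
grip_width: 0.0192
gripper_force: 39.4
```

Call:
arm_command:
  plan: "0 0 0.0005 0; 0 0 0.0005 0; 0 0 0 0; 0 0 0 0"

```text
clock: 28.28
tcp_pos: [0.4458, -0.2269, 0.2123]
orientation: [-3.127, -0.306, 0.0]
contact_force: [0.1, 0.0, -1.1]
grip_width: 0.0191
gripper_force: 39.4
```

Call:
arm_command:
  plan: "0.006 0 0 0; 0.006 0 0 0; 0.006 0 0 0; 0 0 0 0; 0 0 0 0"

```text
clock: 28.9
tcp_pos: [0.4633, -0.2235, 0.2122]
orientation: [-3.127, -0.306, 0.0]
contact_force: [-0.3, -0.3, -0.9]
grip_width: 0.0189
gripper_force: 39.4
```

Call:
arm_command:
  plan: "0.006 0 0 0; 0.006 0 0 0; 0.006 0 0 0; 0 0 0 0; 0 0 0 0"

```text
clock: 29.52
tcp_pos: [0.481, -0.22, 0.2122]
orientation: [-3.127, -0.306, 0.001]
contact_force: [-0.0, -0.7, -1.5]
grip_width: 0.0193
gripper_force: 39.5
```

Run:
```python
from h import *
S=np.array([.4988,-.2166])-.0094*np.array([.981,.194])
go(S[0],S[1],.2110,11.2)
look("in4")
```

```text
t 29.52 tcp [ 481.  -220.   212.2] yaw 11.18 tilt [-0.3 -0.1] w 19.3 F [-0.  -0.7 -1.5] M [ 0.   -0.01  0.  ] j [ 0.54  0.29 -0.28  1.92  0.1   0.94 -1.16]
shift mm [8.8 0.2 1.2] turn -0.02
-9 3 y [-14.3 -13.4   8.4] z [-9.9 13.4 15.3]
-3 4 y [10.  11.3 12.5] z [-14.4 -12.4  11.2]
3 9 y [-14.6   6.6   9.8] z [-0.7 10.  18.1]
9 49 y [-14.8  -8.8  12.1] z [-14.4  -5.1  18.2]
15 19 y [-12.9  -8.9   7.9] z [-12.6  -3.5  14.4]
21 36 y [-11.5  -9.1   8.8] z [-14.1   9.2  19.1]
27 62 y [-11.3  -7.4   9.8] z [-14.7   0.7  17.9]
33 31 y [-10.2  -2.6   4.8] z [-13.6  -6.4   1.9]
39 6 y [-3.7 -2.4 -1.5] z [-6.9 -5.2 -2.6]
45 6 y [-2.8 -2.6  1. ] z [-7.5 -4.8 -2.7]
51 7 y [-3.6 -2.1  1.1] z [-6.4 -5.6 -1.5]
57 9 y [-3.8 -2.   3.4] z [-7. -5. -1.]
63 8 y [-4.2 -1.4  0.4] z [-6.6 -5.3 -2.7]
69 7 y [-3.4 -1.9 -0.2] z [-7.4 -4.4 -3.2]
75 7 y [-3.1 -2.   2.5] z [-6.9 -4.7 -2.7]
81 4 y [-4.1 -3.1  0.6] z [-6.6 -6.  -0.6]
87 13 y [-10.5  -9.2  -6.6] z [-13.7  -3.8   9.5]
93 29 y [-12.3 -10.3  -5.4] z [-14.6  -0.7  18.9]
99 46 y [-12.8  -9.2   2. ] z [-12.5   3.6  19.6]
```

8.8 mm to go; small steps from here.

Call:
arm_command:
  plan: "0.003 0 0 0; 0.002 0 0 0; 0.001 0 0 0; 0 0 0 0; 0 0 0 0"

```text
clock: 30.2
tcp_pos: [0.4869, -0.2188, 0.2123]
orientation: [3.127, 0.306, -0.0]
contact_force: [-0.5, -0.7, -0.7]
grip_width: 0.0193
gripper_force: 39.5
```

Call:
arm_command:
  plan: "0.0005 0 0 0; 0.0005 0 0 0; 0 0 0 0"

```text
clock: 30.58
tcp_pos: [0.488, -0.2186, 0.2123]
orientation: [-3.127, -0.306, 0.0]
contact_force: [-0.8, 0.0, -1.4]
grip_width: 0.019
gripper_force: 39.5
```

Call:
arm_command:
  plan: "0.0005 0 0 0; 0.0005 0 0 0; 0 0 0 0"

```text
clock: 30.95
tcp_pos: [0.4888, -0.2185, 0.2123]
orientation: [-3.127, -0.306, 0.0]
contact_force: [-1.0, 0.3, -1.4]
grip_width: 0.0189
gripper_force: 39.5
```

Call:
arm_command:
  plan: "0.0005 0 0 0; 0.0005 0 0 0; 0 0 0 0"

```text
clock: 31.32
tcp_pos: [0.4896, -0.2183, 0.2122]
orientation: [-3.127, -0.305, 0.001]
contact_force: [-3.3, -0.9, -0.0]
grip_width: 0.019
gripper_force: 39.5
```

Call:
arm_command:
  plan: "0.0005 0 0 0; 0.0005 0 0 0; 0 0 0 0"

```text
clock: 31.7
tcp_pos: [0.4897, -0.2184, 0.2121]
orientation: [-3.127, -0.305, 0.004]
contact_force: [-6.3, -0.7, 2.2]
grip_width: 0.0193
gripper_force: 39.8
```

Call:
arm_command:
  plan: "-0.001 0 0 0; 0 0 0.0005 0; 0 0 0 0"

```text
clock: 32.08
tcp_pos: [0.4897, -0.2184, 0.2118]
orientation: [3.127, 0.306, -0.001]
contact_force: [-4.2, -1.2, 0.2]
grip_width: 0.0193
gripper_force: 39.7
```

Call:
arm_command:
  plan: "0 0 0.0005 0; 0 0 0.0005 0; 0 0 0 0"

```text
clock: 32.45
tcp_pos: [0.4897, -0.2184, 0.2111]
orientation: [3.127, 0.306, -0.001]
contact_force: [-5.2, 0.6, 3.7]
grip_width: 0.0192
gripper_force: 40.1
```

Call:
arm_command:
  plan: "0 0 0.0005 0; 0 0 0.0005 0; 0 0 0 0"

```text
clock: 32.83
tcp_pos: [0.4897, -0.2184, 0.2109]
orientation: [3.126, 0.305, -0.0]
contact_force: [-8.5, 0.8, 9.2]
grip_width: 0.0192
gripper_force: 40.9
```

Call:
arm_command:
  plan: "-0.001 0 -0.0008 0; 0 0 0 0; 0 0 0 0"

```text
clock: 33.2
tcp_pos: [0.4896, -0.2183, 0.211]
orientation: [3.126, 0.306, 0.002]
contact_force: [-2.0, 0.2, 3.0]
grip_width: 0.019
gripper_force: 39.9
```

Call:
arm_command:
  plan: "0 0 0 0; 0 0 0 0; 0 0 0 0; 0 0 0 0"
  hand: 0.2

```text
clock: 33.7
tcp_pos: [0.4891, -0.2184, 0.2106]
orientation: [-3.127, -0.306, -0.0]
contact_force: [1.2, 0.2, 1.0]
grip_width: 0.0342
gripper_force: 0.0
```

Run:
```python
from h import *
go(.489,-.2185,.2110,11.2)
look("hung2")
```

```text
t 33.7 tcp [ 489.1 -218.4  210.6] yaw 11.18 tilt [ 0.2 -0. ] w 34.2 F [1.2 0.2 1. ] M [-0.02  0.07  0.01] j [ 0.53  0.3  -0.28  1.91  0.1   0.94 -1.17]
shift mm [-0.1  0.1 -0.4] turn -0.02
3 4 y [-11.6  -8.6  -7.8] z [-2.8 17.2 19.2]
9 37 y [-12.1  -9.    5.7] z [-13.9   2.2  18.8]
15 45 y [-11.9  -9.    8.7] z [-12.1   9.   19.3]
21 50 y [-10.5  -6.8   9.1] z [-14.9  -1.1  18.9]
27 22 y [-7.  -3.4  3.8] z [-12.8  -7.5   0.1]
33 8 y [-2.9 -1.8 -0.4] z [-8.7 -6.5 -3.4]
39 6 y [-2.7 -1.7  0.4] z [-8.9 -7.6 -4. ]
45 9 y [-3.2 -1.5  3.3] z [-8.7 -6.2 -3.6]
51 7 y [-4.6 -1.6  0. ] z [-7.8 -5.8 -3.4]
57 7 y [-2.8 -2.1  0.6] z [-7.9 -6.7 -4.4]
63 6 y [-2.3 -0.5  3.2] z [-7.9 -6.2 -3.9]
69 8 y [-1.7 -0.6  1. ] z [-8.2 -6.4 -2.7]
81 22 y [-11.6  -9.5  -5.3] z [-12.8  -0.5  15.2]
87 32 y [-12.8 -10.2  -5.6] z [-14.3  -3.2  16.8]
93 48 y [-11.7  -6.6   1.2] z [-13.4   2.7  19.2]
99 40 y [-8.1 -2.2  2.9] z [-13.1  -4.4   8.1]
```

View pics/hung2.png

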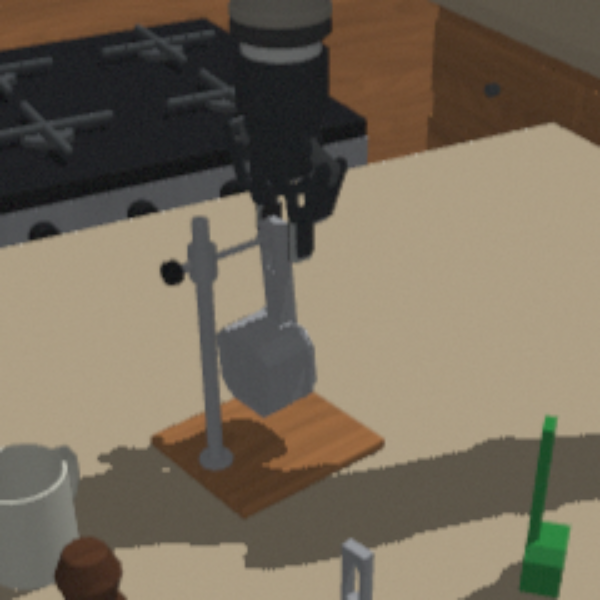

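The middle cup is nested in the large one, handles together, at crop (278,230).

Call:
arm_command:
  plan: "0 0 -0.03 0; 0 0 -0.05 0; 0 0 -0.055 0; 0 0 -0.055 -3.8; 0.0253 -0.0367 0 0; 0.0253 -0.0367 0 0; 0.0253 -0.0367 0 0; 0.0253 -0.0367 0 0; 0.0253 -0.0367 0 0; 0.0253 -0.0367 0 0; 0.0253 -0.0367 0 0; 0.0253 -0.0367 0 0; 0 0 0.05 0; 0 0 0.05 0; 0 0 0.05 0; 0 0 0.04 0; 0 0 0 0; 0 0 0 0; 0 0 0 0"
  hand: 0

```text
clock: 36.12
tcp_pos: [0.6099, 0.118, 0.213]
orientation: [-3.114, -0.409, -0.006]
contact_force: [-0.5, 0.6, 0.3]
grip_width: 0.0428
gripper_force: 0.0
```

Run:
```python
from h import *
go(.6088,.1175,.150,15)
o=r.get_obs(); M=R.from_rotvec(o["orientation"]).as_matrix(); t=o["tcp_pos"]
im,d=eyes.grab_frame("scene"); P=cloud("scene",d).reshape(-1,3); q=(P-t)@M*1e3
zt=(t[2]-.167)*1e3
for a in (zt+4,zt+12,zt+25,zt+40,zt+60):
    w=q[(abs(q[:,2]-a)<4)&(abs(q[:,1])<14)&(abs(q[:,0])<25)]
    if len(w): print(round(a),len(w),"x",np.round(np.percentile(w[:,0],[5,50,95]),1),"y",np.round(np.percentile(w[:,1],[3,97]),1))
w=q[(abs(q[:,2]-zt-40)<30)&(abs(q[:,1])<14)&(abs(q[:,0])<25)]
# back-face yaw: sharpest x' histogram
best=[(np.histogram(w[:,:2]@[np.cos(a),np.sin(a)],np.arange(-30,30,1.))[0].astype(float).__pow__(2).sum(),np.degrees(a)) for a in np.radians(np.arange(-8,8.1,1))]
print("residual tool-frame yaw",sorted(best)[-3:])
```

```text
t 36.12 tcp [609.9 118.  213. ] yaw 14.96 tilt [3.9 0.1] w 42.8 F [-0.5  0.6  0.3] M [-0.04 -0.01  0.04] j [ 0.06  0.46 -0.47  1.7   0.24  1.03 -1.8 ]
shift mm [-1.4  0.2 63. ] turn -0.04
50 76 x [ 3.1  9.9 12.4] y [-10.2   9.3]
58 37 x [ 4.1 10.9 12.3] y [-10.4   8.9]
71 35 x [ 3.4  9.1 12.6] y [-10.4   8.1]
86 35 x [ 3.5  8.1 11.3] y [-10.2   8.6]
106 44 x [ 4.9 11.  12.5] y [-10.6  10.4]
residual tool-frame yaw [(np.float64(13033.0), np.float64(0.0)), (np.float64(13149.0), np.float64(-4.0)), (np.float64(13411.0), np.float64(-3.0000000000000004))]
```

Call:
arm_command:
  plan: "-0.0012 -0.0004 0.02 0; 0 0 0.02 0; 0 0 0.018 0; 0 0 0.004 0; 0 0 0 0; 0 0 0 0; 0 0 0 0"

```text
clock: 37.05
tcp_pos: [0.6078, 0.1177, 0.1493]
orientation: [-3.115, -0.409, -0.002]
contact_force: [0.7, 1.2, 0.5]
grip_width: 0.0426
gripper_force: 0.0
```

Call:
arm_command:
  plan: "0 0 0 0; 0 0 0 0; 0 0 0 0; 0 0 0 0"
  hand: 1

```text
clock: 37.55
tcp_pos: [0.6077, 0.1175, 0.149]
orientation: [3.115, 0.409, 0.001]
contact_force: [-0.9, -0.5, 4.7]
grip_width: 0.0193
gripper_force: 39.4
```

Run:
```python
from h import *
# waypoint beside the tip
S0=np.array([.4988,-.2166]);u=np.array([.981,.194]);v=np.array([-.194,.981])
W=S0-.057*u+.06*v; M2=np.array([[.981,.194],[.194,-.981]])
go(W[0],W[1],.36,11.2)
print("in yaw-11.2 axes", M2@(W-r.get_obs()["tcp_pos"][:2])*1e3)
```

```text
t 37.55 tcp [607.7 117.5 149. ] yaw 14.96 tilt [0.7 0.2] w 19.3 F [-0.9 -0.5  4.7] M [-0.19  0.07 -0.04] j [ 0.04  0.53 -0.45  1.76  0.28  0.92 -1.83]
shift mm [-244.2  231.1 -211.1] turn 3.76
in yaw-11.2 axes [-228.63559252  246.66990306]
```

Call:
arm_command:
  plan: "0 0 -0.02 0; 0 0 -0.045 0; 0 0 -0.05 0; 0 0 -0.05 1.9; 0 0 -0.045 1.86; -0.0286 0.0308 0 0; -0.0286 0.0308 0 0; -0.0286 0.0308 0 0; -0.0286 0.0308 0 0; -0.0286 0.0308 0 0; -0.0286 0.0308 0 0; -0.0286 0.0308 0 0; -0.0286 0.0308 0 0; 0 0 0.04 0; 0 0 0.04 0; 0 0 0.03 0; 0 0 0 0; 0 0 0 0; 0 0 0 0"

```text
clock: 39.92
tcp_pos: [0.4318, -0.1688, 0.2503]
orientation: [3.125, 0.307, 0.004]
contact_force: [-0.2, -0.2, -1.7]
grip_width: 0.0193
gripper_force: 39.3
```

Run:
```python
from h import *
S0=np.array([.4988,-.2166]);u=np.array([.981,.194])
W=S0-.086*u
go(W[0],W[1],.2228,11.2)
q=look("car3",(40,75))
for a in (-5,20,30,40,50,100):
    w=q[(abs(q[:,2]-a)<4)&(abs(q[:,1])<12)&(q[:,0]>-3)&(q[:,0]<60)]
    if len(w): print("z",a,len(w),"x",np.round(np.percentile(w[:,0],[5,50,95]),1),"y",np.round(np.percentile(w[:,1],[3,97]),1))
```

```text
t 39.92 tcp [ 431.8 -168.8  250.3] yaw 11.22 tilt [2.6 1.5] w 19.3 F [-0.2 -0.2 -1.7] M [-0.01  0.06 -0.01] j [ 0.52  0.14 -0.31  2.02  0.05  0.99 -1.19]
shift mm [-29.7  59.8  27.5] turn 0.02
z -5 25 x [ 8.6 13.8 15.8] y [-11.   10.3]
z 20 31 x [ 5.9 11.9 14.7] y [-10.6   9.1]
z 30 36 x [ 8.1 13.7 16.1] y [-10.8   8.7]
z 40 37 x [ 7.4 14.  15.9] y [-10.3   9.8]
z 50 30 x [ 6.5 14.  16.2] y [-10.3   9.1]
z 100 24 x [36.  38.1 38.7] y [-11.3  10.7]
```

Call:
arm_command:
  plan: "-0.015 0 0.013 0; -0.0145 0 0.013 0; 0 0.02 0 0; 0 0.02 0 0; 0 0.02 0 0; 0 0 0 0; 0 0 0 0; 0 0 0 0"

```text
clock: 40.98
tcp_pos: [0.4136, -0.2325, 0.2226]
orientation: [-3.126, -0.309, 0.0]
contact_force: [0.6, 0.3, -0.5]
grip_width: 0.0196
gripper_force: 39.4
```

Run:
```python
from h import *
S0=np.array([.4988,-.2166]);u=np.array([.981,.194])
W=S0-.054*u
go(W[0],W[1],.2230,11.2)
look("pre4")
```

```text
t 40.98 tcp [ 413.6 -232.5  222.6] yaw 11.27 tilt [-0.1 -0.3] w 19.6 F [ 0.6  0.3 -0.5] M [0.03 0.01 0.03] j [ 0.61  0.19 -0.25  2.03  0.06  0.93 -1.05]
shift mm [32.7  0.9 -0.4] turn 0.07
-9 3 y [-13.4 -12.9  10.3] z [-11.3  14.7  16.5]
-3 6 y [-10.7   9.8  14.2] z [-13.9   8.1  13.5]
3 10 y [-14.2   7.2   8.4] z [-8.  12.3 19.1]
9 82 y [-14.9   1.1  14. ] z [-13.9   2.7  18.1]
15 30 y [-14.5   0.5  12.4] z [-12.5  -3.5  17.5]
27 5 y [-3.6 -1.6  3.1] z [-1.5  0.5  3.4]
33 9 y [-2.7 -1.3  1.2] z [-0.8  3.2  5.7]
39 7 y [-3.5  0.7  3. ] z [3.8 5.6 7.6]
45 6 y [-4.7 -1.1  1. ] z [4.7 5.8 9.5]
51 5 y [-2.9 -0.8 -0.1] z [3.  5.3 7.9]
57 8 y [-3.  -2.4  2.2] z [4.4 5.  7.6]
63 5 y [-3.  -0.7  0.8] z [3.9 4.7 6.6]
69 6 y [-4.2 -0.7  2.1] z [3.9 5.7 7. ]
81 28 y [-10.6  -7.7   8.6] z [-6.1  2.5 19. ]
87 30 y [-10.7  -8.5   8.8] z [-6.7  1.6 18.2]
93 42 y [-10.5  -8.    8.7] z [-6.1  1.2 19. ]
99 53 y [-10.   -3.5   8.8] z [-5.8  1.3 19.1]
```

Call:
arm_command:
  plan: "0 0.0007 -0.0007 0; 0 0 0 0; 0.008 0 0 0; 0.01 0 0 0; 0.01 0 0 0; 0.004 0 0 0; 0 0 0 0; 0 0 0 0; 0 0 0 0"

```text
clock: 42.15
tcp_pos: [0.4448, -0.2278, 0.2233]
orientation: [3.127, 0.306, -0.0]
contact_force: [0.6, -0.2, -1.9]
grip_width: 0.0194
gripper_force: 39.4
```

Call:
arm_command:
  plan: "0 -0.0004 0.004 0; 0 0 0.004 0; 0 0 0.001 0; 0 0 0 0; 0 0 0 0"

```text
clock: 42.78
tcp_pos: [0.4451, -0.2273, 0.2144]
orientation: [3.126, 0.307, 0.0]
contact_force: [-0.1, 0.9, -1.4]
grip_width: 0.0189
gripper_force: 39.4
```

Run:
```python
from h import *
S0=np.array([.4988,-.2166]);u=np.array([.981,.194])
W=S0-.018*u
go(W[0],W[1],.2115,11.2)
look("in5")
```

```text
t 42.77 tcp [ 445.1 -227.3  214.4] yaw 11.21 tilt [0.2 0.1] w 18.9 F [-0.1  0.9 -1.4] M [-0.02 -0.03 -0.01] j [ 0.57  0.24 -0.26  1.99  0.08  0.93 -1.1 ]
shift mm [36.7 -0.1  2.9] turn 0.01
-3 7 y [-14.7   9.   11.7] z [-14.6  13.3  15. ]
3 10 y [-15.    6.    7.5] z [-7.7 12.  18.3]
9 81 y [-14.5  -1.7  12.9] z [-14.3  -1.5  18.6]
15 27 y [-12.7  -4.5   8.7] z [-13.   -3.2  14.7]
21 3 y [-3.2 -2.8 -1. ] z [-2.5 -1.4 -0.9]
27 8 y [-5.1 -3.1 -0.9] z [-5.  -3.5 -0.9]
33 7 y [-3.8 -1.8 -0.4] z [-4.3 -2.4 -0.4]
39 6 y [-3.7 -2.  -0.8] z [-5.4 -3.3 -0.2]
45 7 y [-10.5  -9.3  -7.4] z [-10.6  10.9  18.3]
51 38 y [-12.   -8.7   6.7] z [-14.7  -3.3  16. ]
57 51 y [-11.   -9.    7.4] z [-14.2  -0.9  18.1]
63 64 y [-11.5  -7.1   8.7] z [-14.2   1.   19.4]
69 41 y [-10.4  -3.3   7.9] z [-13.9  -5.5   4.6]
75 8 y [-7.1 -2.2 -0.4] z [-5.  -2.4  0.2]
81 7 y [-2.9 -1.8  1. ] z [-5.5 -1.1 -0.6]
87 7 y [-3.6 -2.8  0.8] z [-5.  -2.1 -0.4]
93 9 y [-4.3 -1.1  2.5] z [-4.1 -2.8 -0.9]
99 7 y [-2.1 -1.7 -0.1] z [-4.7 -2.1  0.3]
```

View pics/in5.png

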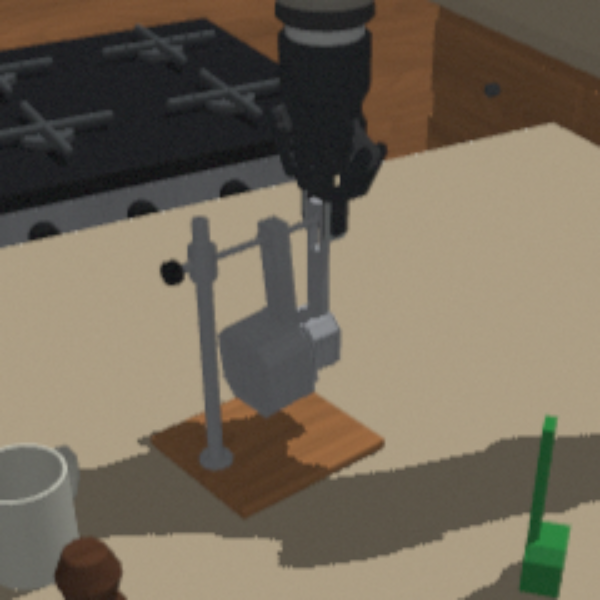

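The small cup is on the shaft at crop (317,215), in front of the nested pair. It's aligned sideways, so I'll lower it to just above its seat and slide it back.

Call:
arm_command:
  plan: "0 0 0.001 0; 0 0 0.001 0; 0 0 0.0007 0; 0 0 0 0; 0 0 0 0"

```text
clock: 43.45
tcp_pos: [0.445, -0.2273, 0.2116]
orientation: [3.127, 0.307, 0.0]
contact_force: [0.3, 0.3, -1.1]
grip_width: 0.0195
gripper_force: 39.4
```

Call:
arm_command:
  plan: "0.006 0 0 0; 0.006 0 0 0; 0.005 0 0 0; 0 0 0 0; 0 0 0 0"

```text
clock: 44.08
tcp_pos: [0.4616, -0.224, 0.2115]
orientation: [-3.127, -0.307, 0.0]
contact_force: [0.0, 0.1, -0.3]
grip_width: 0.019
gripper_force: 39.4
```

Call:
arm_command:
  plan: "0.005 0 0 0; 0.005 0 0 0; 0.003 0 0 0; 0.001 0 0 0; 0 0 0 0; 0 0 0 0"

```text
clock: 44.82
tcp_pos: [0.4753, -0.2213, 0.2116]
orientation: [3.127, 0.307, -0.0]
contact_force: [0.1, -1.4, -1.0]
grip_width: 0.0192
gripper_force: 39.4
```

Call:
arm_command:
  plan: "0.001 0 0 0; 0.001 0 0 0; 0 0 0 0; 0 0 0 0"

```text
clock: 45.32
tcp_pos: [0.4774, -0.2209, 0.2116]
orientation: [3.127, 0.307, -0.0]
contact_force: [-0.4, -0.3, -1.2]
grip_width: 0.0191
gripper_force: 39.4
```

Call:
arm_command:
  plan: "0.001 0 0 0; 0.001 0 0 0; 0 0 0 0"

```text
clock: 45.7
tcp_pos: [0.4794, -0.2204, 0.2116]
orientation: [-3.127, -0.307, 0.0]
contact_force: [0.4, -1.1, -1.3]
grip_width: 0.0193
gripper_force: 39.4
```

Call:
arm_command:
  plan: "0.0005 0 0 0; 0.0005 0 0 0; 0 0 0 0"

```text
clock: 46.08
tcp_pos: [0.4804, -0.2203, 0.2116]
orientation: [-3.127, -0.307, -0.0]
contact_force: [-0.5, 0.4, -0.9]
grip_width: 0.019
gripper_force: 39.4
```

Call:
arm_command:
  plan: "0.0005 0 0 0; 0.0005 0 0 0; 0 0 0 0"

```text
clock: 46.45
tcp_pos: [0.4809, -0.2202, 0.2115]
orientation: [-3.127, -0.307, 0.001]
contact_force: [-3.0, -0.1, -0.6]
grip_width: 0.0192
gripper_force: 39.5
```

Call:
arm_command:
  plan: "0.0005 0 0 0; 0.0003 0 0 0; 0 0 0 0"

```text
clock: 46.82
tcp_pos: [0.481, -0.2202, 0.2114]
orientation: [-3.126, -0.306, 0.003]
contact_force: [-5.3, -2.1, 2.0]
grip_width: 0.0189
gripper_force: 39.7
```

Call:
arm_command:
  plan: "-0.001 0 0 0; 0 0 0.0005 0; 0 0 0 0"

```text
clock: 47.2
tcp_pos: [0.481, -0.2202, 0.2111]
orientation: [3.127, 0.307, -0.0]
contact_force: [-3.5, 0.5, -0.1]
grip_width: 0.0194
gripper_force: 39.5
```

Call:
arm_command:
  plan: "0 0 0.0005 0; 0 0 0.0005 0; 0 0 0 0"

```text
clock: 47.58
tcp_pos: [0.4811, -0.2201, 0.2106]
orientation: [3.126, 0.307, -0.0]
contact_force: [-5.3, 0.5, 4.3]
grip_width: 0.0191
gripper_force: 40.2
```

Call:
arm_command:
  plan: "0 0 0.0005 0; 0 0 0.0003 0; 0 0 0 0"

```text
clock: 47.95
tcp_pos: [0.4811, -0.2201, 0.2104]
orientation: [3.126, 0.307, 0.0]
contact_force: [-7.6, 1.0, 9.8]
grip_width: 0.0192
gripper_force: 40.8
```

Call:
arm_command:
  plan: "-0.001 0 -0.0008 0; 0 0 0 0; 0 0 0 0"

```text
clock: 48.32
tcp_pos: [0.4809, -0.2201, 0.2105]
orientation: [3.126, 0.308, 0.002]
contact_force: [-1.5, 1.5, 3.5]
grip_width: 0.0193
gripper_force: 39.8
```

Call:
arm_command:
  plan: "0 0 0 0; 0 0 0 0; 0 0 0 0; 0 0 0 0"
  hand: 0.2

```text
clock: 48.82
tcp_pos: [0.4802, -0.2203, 0.21]
orientation: [-3.127, -0.307, -0.0]
contact_force: [0.6, 0.4, 0.5]
grip_width: 0.0338
gripper_force: 0.0
```

Call:
arm_command:
  plan: "0 0 -0.02 0; 0 0 -0.04 0; 0 0 -0.05 0; 0 0 -0.05 0; 0 0 0 0; 0 0 0 0; 0 0 0 0"

```text
clock: 49.7
tcp_pos: [0.4794, -0.2201, 0.3685]
orientation: [-3.125, -0.307, 0.004]
contact_force: [1.1, -0.3, -0.9]
grip_width: 0.0341
gripper_force: 0.0
```

Run:
```python
from h import *
go(.4811,-.22,.2106,11.2)
im,d=eyes.grab_frame("scene"); cv2.imwrite("pics/final.png",cv2.resize(im[100:280,230:410,::-1],(600,600),interpolation=cv2.INTER_CUBIC))
P=cloud("scene",d).reshape(-1,3); b=np.array([.4988,-.2166]); u=np.array([.981,.194]); v=np.array([-.194,.981])
s=(P[:,:2]-b)@u*1e3; l=(P[:,:2]-b)@v*1e3
for z in (.225,.219,.19,.17,.15):
    w=(abs(P[:,2]-z)<.003)&(l>-14)&(l<14)&(s>-40)&(s<40)&(abs(l)>4)
    print(z,w.sum(),"s",np.round(np.percentile(s[w],[3,50,97]),1),"l",np.round(np.percentile(l[w],[3,97]),1))
```

```text
t 49.7 tcp [ 479.4 -220.1  368.5] yaw 11.21 tilt [-2.4 -1.5] w 34.1 F [ 1.1 -0.3 -0.9] M [0.01 0.03 0.  ] j [ 0.55  0.15 -0.26  1.72  0.04  1.27 -1.1 ]
shift mm [  2.1   0.4 157.9] turn 0.01
0.225 50 s [-10.3   6.4  17.1] l [-9.7 12.3]
0.219 35 s [-11.6   8.1  25.4] l [-5.4 10.7]
0.19 34 s [-13.8   3.5  13. ] l [-8.4 12.1]
0.17 32 s [-13.3   3.2  12. ] l [-8.5 11.5]
0.15 30 s [-14.8   0.2  10.8] l [-7.  11.4]
```

View pics/final.png

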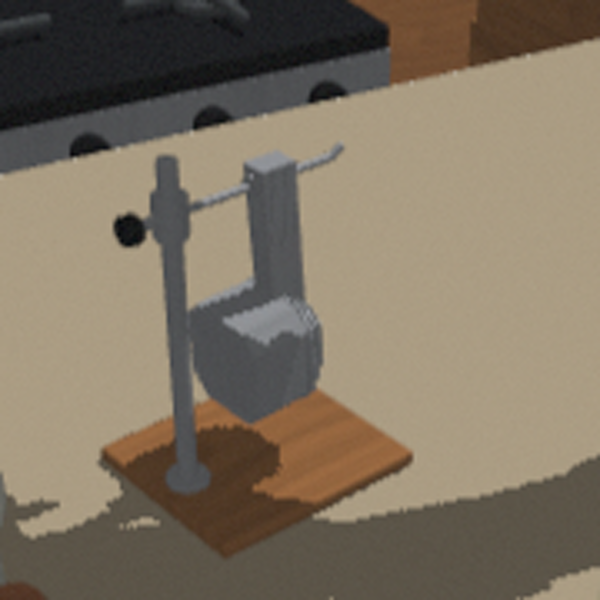

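All three cups hang flush as one stack: handles at crop (275,220), bowls nested, hook tip free, and the gripper clear above.

```bash
python3 -c "
from h import *
print(ticket.hand_in())"
```

```text
the job is handed in; nothing more can be done
None
```

The large, middle and small cups hang nested on the hook against the collar with handles flush; each was felt down before release, and the job was handed in at about 50 s with no verdict returned.

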